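Close and lock a pressure-vessel clamp and tighten it with its ratchet handle

ROBOT

A 7-joint arm with a two-finger parallel gripper is mounted at the origin on a cart in front of the work surface, level with it; the furniture and walls round the work are solid. World frame = base frame: x ahead of the robot, y to its left, z up, the work surface at z = 0. Lengths are in m, angles in rad, forces in N, time in s.
With the tool pointing down it reaches from about 0.4 to 0.85 m from the base axis. Payload 4.5 kg.
Tool frame: the origin (TCP) lies on the centre line of the jaws, within the pads' length; the fingertips stand 25 mm ahead of it and the grasp point (between the pads) lies 6 mm ahead of it; z points along the fingers, y is the direction in which the jaws open and shut (so a half turn about z gives the same grasp; the last joint's range is limited). The gripper opens to 85 mm and grips with 20 to 120 N. Pads are 22 mm wide; open, the fingers measure 114 mm over their backs; the gripper's body (76 mm by 85 mm) begins 54 mm behind the grasp point. The pads swing forward as they close: fully open they stand 13 mm farther back than shut.
Start: joints at [1.28, 0.689, -0.195, 1.565, 0.157, 0.902, -0.215], TCP at [0.199, -0.592, 0.256] pointing down, gripper open.
Joint ranges: [-3.01, 3.01], [-0.46, 2.08], [-1.47, 1.51], [0.13, 2.56], [-1, 4.14], [0.04, 2.09], [-2.66, 2.66]. Speed limits (rad/s): [2.57, 2.57, 3.14, 3.14, 3.14, 3.14, 3.14].

INTERFACE

Orientations are given as a rotation vector (axis times angle).
In Python, from rig import robot gives the robot as it stands.
- The arm moves only by the shell command python3 -m handwheel 'ROWS' [FORCE]. ROWS is JSON, a list that holds one entry, the list of rows, each a list of 7 numbers: the opening, from 0 (shut) to 1 (fully open), then the shift along the tool's x, y, z in cm, then the turn, a rotation vector about the tool's x, y, z in rad. A call has 1 to 12 rows; each row shifts and turns the pose as measured when the row begins, along the tool's axes as they then stand; what a row does not reach is not made up. A row lasts 1/8 s, in which the tool goes at most 62.5 mm and 10.7 degrees, less where a joint would pass 70% of its speed; a pose out of reach is approached as far as the arm can. A call with a gripper value outside its range is refused whole. The fingers move at their own pace and stop on an object; FORCE is the grip in N (left out, the last holds). Time passes only in rows, so rows that do not move let the fingers close. It gives the time, the measured TCP pose, the force and the opening at its end, in the units of the state.
- robot.sense(): the state, without advancing time (a new reading comes with each control period).
- robot.capture(name): name is "scene" or "side" or "wrist"; returns a dict with "pixels" (400x640x3 uint8, red, green, blue), "z_map" (400x640 float32, m along the optical axis (not along the pixel's ray), 0 where there is no reading), "fov_y" (degrees; the focal length in pixels is half the picture's height over the tangent of half this angle, whatever the lens; pixels are square), "cx", "cy" (the principal point, pixels), "rvec" (rotation vector, rad) and "tvec" (3), from world to camera coordinates, as OpenCV has them. Camera axes: x right, y down, z forward; pixel columns grow to the right and rows downward; lengths in m; the calibration is good to about 2 mm. A picture is of the moment at which its call begins.
- robot.sign_off(): hands the job in, once; it reports no verdict.
The state is a dict: "time_s": time; "qpos": joint angles; "dq": joint speeds; "joint_efforts": joint torques, N m; "eef_pos": TCP position; "tcp_rot": TCP orientation; "wrist_force": force on the tool from outside, world axes, zero at the start; "wrist_torque": the same for the moment, N m; "opening": finger opening in m.
Only numpy, scipy, OpenCV 4.12 (cv2) and the standard library are available. Lean on these libraries where they do the work, as an engineer would, in place of code of your own. Each camera call takes 0.05 s, during which the arm holds its last target. There are 200 camera calls.

TASK

Close the clamp over the white pressure vessel: swing its arm across until it stops in the fork, and lock it there with the long pin, pushed fully home through the fork and the arm's end. Then work the ratchet handle to and fro (it grips when turned clockwise, seen from above, and spins loose when turned back) until the pad sits tight on the lid and the toothed wheel will turn no further. Finally swing the handle loosely back to its front stop, leaving the clamp tight, and let go; leave everything else on the bench where it stands.

Things in the scene. Friction and masses are not known exactly. Their poses are not given: they have to be found in the camera images.
- deck: aluminium deck of the clamp, 130 x 260 mm, fixed, leaning 30 degrees to the operator. Origin: middle of its top face; z: its normal, x uphill (away from the operator), y left. All clamp axes are parallel to this z and all heights below are along it. Cup with vessel at the origin, fork (two lugs on a rear post, open to the front, 115 mm high) at y = -105
- swing_hinge (a point): point on the swing arm's hinge line at deck (0, 95, 98) mm, fixed in place; the line runs along deck z. The arm is a steel bar 30 wide, 12 thick (z 92 to 104) reaching 218 mm from this line; it carries the spindle, pad, toothed wheel and handle, whose common axis is 95 mm from this line (over the deck's origin when closed)
- swing_arm (a joint): arm angle, rad. 0: closed on its stop, its end in the fork, its hole in line with the bore; grows as its free end swings out from deck -y towards deck -x (to the operator), at most 1.45; starts at 0.8 to 1.25. The stiff hinge stays where it is left and needs 2 to 5 N at the post
- swing_post (a point): middle of the black upright post on the arm by which it is swung: 15 mm thick, parallel to deck z, free from z 110 to 146, this point at 130; 147 mm from the arm's hinge line. With the arm closed it is at deck (0, -52, 130) mm
- bore (a point): centre of the upper fork lug's hole, on its top face, at deck (0, -105, 115) mm, fixed; axes as the deck's. Along -z: upper lug z 115 to 105, the arm's end 104 to 92 (11 mm hole), lower lug 91 to 81. Lug holes 10 mm, chamfered 1.5 mm; lugs 34 x 28 mm
- pin_grip (a point): middle of the grip of the long steel pin, upright in an outer hole of the rack at the start; z along the pin to its head. Shaft 8 mm thick, 48 long, tapered end; flange 19 across; grooved round head 17 across, from 10 to 37 mm above the flange's underside. This point is 22 mm above that underside, 70 above the tip; with the pin home it is at deck (0, -105, 137). 35 to 60 g
- pin_rack: fixed aluminium bridge, 44 (x) x 173 (y) x 68 mm, with three holes in a row at y = -50, 0, +50 mm; the long pin and the short spare pin hang by their flanges in the outer two, either way round. Origin: middle of its footprint, z up
- lever (a joint): angle of the ratchet handle on the arm, rad, about the spindle axis. 0: front stop; grows clockwise seen from above, to 1.9. With the arm closed it points at 0 to deck (-cos 25, -sin 25 deg), at 1.9 nearly to +y. Clockwise its pawl drives the wheel (3 to 4 N at the knob, after up to 0.39 rad of lost motion); turned back it clicks over loose (1 N). Stays where left. Starts at 0.1 to 1.5
- lever_grip (a point): middle of the handle's black knob: 21 mm thick, axis along deck z, from z 127 to 162 mm, this point at 146 and 85 mm from the spindle axis. It turns freely on the lever, so it can be led round without turning the wrist. The lever bar under it has its top at z 122
- wheel (a joint): angle of the toothed wheel (16 teeth), which is the spindle's nut, rad; grows clockwise (tightening) and lowers spindle and pad 2.5 mm per rad. Starts at 0 to 0.8; pad meets lid at about 1.8; at 3.6 it stops hard, fully tight. It does not turn back by itself
- pad: grey sprung pad, 32 mm across, at the spindle's lower end, its face 72.5 mm above its origin, which is on the spindle axis; z as deck z. Fully tight it presses the lid with about 14 N
- vessel: white vessel with ribbed lid, 46 mm across, 62 tall, loose in the 20 mm deep cup in the middle of the deck, leaning with it; origin: middle of its underside, z along its axis
- vial_a: white plastic sample vial with white cap, 28 mm across, 55 tall, standing; origin at the middle of its underside (z up)
- vial_b: sample vial with blue cap, 28 mm across, 55 tall, standing; origin at the middle of its underside
- beaker: small glass beaker, 54 x 57 x 70 mm, standing; origin at the middle of its underside
- timer: flat white digital timer, 68 x 68 x 19 mm, lying; origin at the middle of its underside
- jar: brown tablet jar with white cap, 43 mm across, 72 tall, standing; origin at the middle of its underside
- jar_2: white tablet jar with white cap, 43 mm across, 72 tall, standing; origin at the middle of its underside
- amber_bottle: brown bottle with blue cap, 62 mm across, 128 tall, standing; origin at the middle of its underside
- short_pin: the spare pin in the rack: steel, mushroom head 22 mm across and only 15 mm high, shaft 8 mm thick and 26 long, too short to lock the clamp; origin at the underside of its flange, z up

How it is judged:
On the way, in this order (a step that is already met when the one before it is completed fails the run):
1. the arm is swung fully across into the fork (value of joint swing_arm below 0.03 rad), for 0.2 s.
2. with the arm closed, the long pin is fully home through fork and arm (value of joint swing_arm below 0.03 rad and x of pin_grip in the frame of deck between -0.004 and 0.004 m and y of pin_grip in the frame of deck between -0.109 and -0.101 m and z of pin_grip in the frame of deck below 0.141 m and angle between the z axis of pin_grip and the z axis of deck, either way round below 0.12 rad), for 0.2 s.
3. with the pin in, the ratchet has tightened the pad on the lid (all of step 2 and value of joint wheel above 3.15 rad and contact force between pad and vessel above 6 N), for 0.2 s.
At the end, for the whole second after the job is handed in: Arm closed (0.03 rad); long pin home through fork and arm (within 4 mm); ratchet wheel tightened to within 0.45 rad of its end, pad pressing the lid with over 6 N; handle within 0.2 rad of its front stop; vessel still in its cup (6 mm) (all of step 3 and value of joint lever below 0.2 rad and x of vessel in the frame of deck between -0.006 and 0.006 m and y of vessel in the frame of deck between -0.006 and 0.006 m and linear speed of vessel below 0.02 m/s); the robot touches nothing.
It fails at once if another thing on the bench is shifted by more than 3 cm (distance of any of vial_a, vial_b, beaker, timer, jar, jar_2, amber_bottle, short_pin from where it was at the start of the episode above 0.03 m).
It also fails if it takes over 72 s, if anything falls off the work surface, if the arm or the gripper's body presses on something with over 40 N, if the wrist force passes 120 N, or if a joint passes its speed limit or range.

## Working session

There is one attempt and no reset: what is moved stays moved. The work goes in short steps, Python scripts to look and compute and a shell command to move; the robot and the scene stay as the last step left them, time stands still between calls to the robot, and variables do not carry over. Pictures are saved under pics/ and viewed, about 8 in all and at most 12, crops included, and the job is handed in when it is done.

```bash
ls; mkdir -p pics; cat > h.py <<'E'
import numpy as np, cv2
from scipy.spatial.transform import Rotation as R
from rig import robot
def cam(n):
    c=robot.capture(n); M=R.from_rotvec(c["rvec"]).as_matrix(); f=200/np.tan(np.radians(c["fov_y"])/2)
    c["M"]=M; c["f"]=f; c["o"]=-M.T@np.array(c["tvec"]); return c
def cloud(c):
    v,u=np.mgrid[0:400,0:640]; z=c["z_map"]
    p=np.stack([(u-c["cx"])/c["f"]*z,(v-c["cy"])/c["f"]*z,z],-1)
    return (p-np.array(c["tvec"]))@c["M"]
def proj(c,P):
    q=np.atleast_2d(P)@c["M"].T+np.array(c["tvec"]); return q[:,:2]/q[:,2:]*c["f"]+[c["cx"],c["cy"]]
def ray(c,u,v):
    d=c["M"].T@np.array([(u-c["cx"])/c["f"],(v-c["cy"])/c["f"],1]); return c["o"],d/np.linalg.norm(d)
def save(c,n): cv2.imwrite("pics/"+n,c["pixels"][...,::-1])
E
python3 - <<'E'
from h import *
import pickle
s=robot.sense(); print(s)
for n in ["scene","side","wrist"]:
    c=cam(n); save(c,n+"0.png"); print(n,c["o"],c["M"][2],c["f"]); pickle.dump(c,open(n+"0.pkl","wb"))
E
```

```text
pics
{'time_s': 0.0, 'qpos': array([ 1.27976456,  0.69000489, -0.19451687,  1.56632114,  0.15728545,
        0.90247902, -0.21511291]), 'dq': array([ 0.00045308,  0.00224463, -0.00023987,  0.00046219, -0.00046872,
        0.00077045,  0.0006174 ]), 'joint_efforts': array([ 1.35866536e-03, -5.39594650e+01, -1.26662761e+00, -1.58544892e+01,
        9.03193373e-03,  9.55466938e-03, -3.76901914e-05]), 'eef_pos': array([ 0.19924242, -0.59177177,  0.25547712]), 'tcp_rot': array([-3.09847873e+00, -5.07812785e-01,  6.37452494e-04]), 'wrist_force': array([-0.31573507, -0.41545011, -0.069199  ]), 'wrist_torque': array([-0.05808553, -0.00171955, -0.01741758]), 'opening': 0.08522746411716432}
scene [ 0.10490558 -0.95645483  0.63229691] [ 0.39154425  0.81382408 -0.42939896] 412.96313650923355
side [0.25827791 1.19885813 0.76665857] [ 0.22423002 -0.85886483 -0.46051286] 379.5758897346489
wrist [ 0.26688376 -0.5700359   0.37259096] [-0.2651687  -0.08730748 -0.9602411 ] 286.8578860533822
```

```bash
python3 -c "
import cv2,numpy as np
a=cv2.imread('pics/scene0.png');b=cv2.imread('pics/side0.png')
cv2.imwrite('pics/w0.png',cv2.resize(np.vstack([a,b]),(640,800))[:,:])
"
```

```text
(no output)
```

View pics/scene0.png

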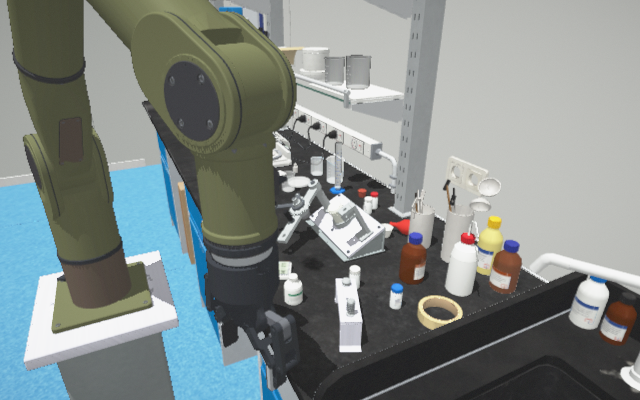

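View pics/side0.png

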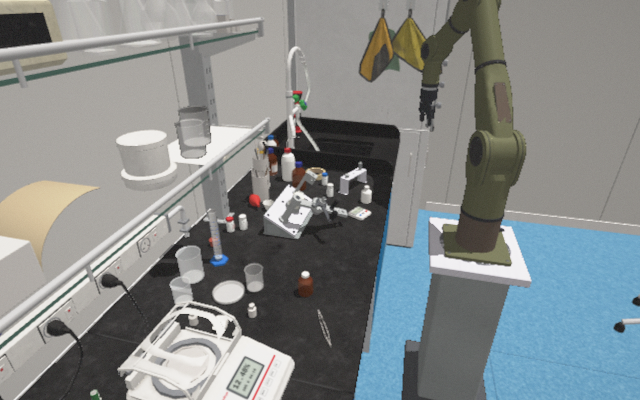

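The scene view shows the clamp at about (340,220), the rack at (348,315) and the white jar at (293,290). In the side view the clamp is at (295,212) and the rack at (352,180). Next I need a closer crop and the depth data.

```bash
python3 - <<'E'
from h import *
import pickle
a=pickle.load(open("scene0.pkl","rb")); b=pickle.load(open("side0.pkl","rb"))
A=cv2.resize(a["pixels"][165:355,265:415],None,fx=3,fy=3,interpolation=cv2.INTER_CUBIC)
B=cv2.resize(b["pixels"][160:255,255:380],None,fx=2.7,fy=2.7,interpolation=cv2.INTER_CUBIC)
im=np.zeros((570,800,3),np.uint8); im[:,:450]=A; im[:B.shape[0],455:455+B.shape[1]]=B[:, :345]
cv2.imwrite("pics/crop.png",im[...,::-1])
# deck plane from both
for n,c,box in (("scene",a,(270,400,170,270)),("side",b,(255,345,175,245))):
    P=cloud(c); u0,u1,v0,v1=box
    Q=P[v0:v1,u0:u1].reshape(-1,3); z=c["z_map"][v0:v1,u0:u1].ravel(); ok=(z>0)&(Q[:,2]>0.01)&(Q[:,2]<.3); Q=Q[ok]
    rng=np.random.default_rng(0); best=0
    for i in range(3000):
        t=Q[rng.integers(0,len(Q),3)]; nn=np.cross(t[1]-t[0],t[2]-t[0]); l=np.linalg.norm(nn)
        if l<1e-6: continue
        nn/=l; nn*=np.sign(nn[2])
        if abs(nn[2]-.866)>.04: continue
        k=np.abs((Q-t[0])@nn)<.003
        if k.sum()>best: best=k.sum(); K=k; N=nn
    T=Q[K]; m=T.mean(0); N=np.linalg.svd(T-m)[2][2]; N*=np.sign(N[2])
    print(n,len(Q),best,m,N,T.min(0),T.max(0))
    P=cloud(a)
v0,v1,u0,u1=275,355,330,370
P=cloud(a)[v0:v1,u0:u1].reshape(-1,3); k=np.abs(P[:,2]-.068)<.004; print("rack top",k.sum(),cv2.minAreaRect((P[k][:,:2]*1000).astype(np.float32)))
P=cloud(b)[160:200,330:375].reshape(-1,3); k=np.abs(P[:,2]-.068)<.004; print("rack top",k.sum(),cv2.minAreaRect((P[k][:,:2]*1000).astype(np.float32)))
E
```

```text
scene 5558 1444 [ 0.65855705 -0.02564844  0.0463127 ] [-0.49919548  0.01301346  0.86639167] [ 0.60081609 -0.14188234  0.01039481] [0.7285979  0.39102976 0.08521157]
side 2994 817 [0.67173308 0.02401025 0.05210412] [-0.49661034  0.00977256  0.86791858] [ 0.60627949 -0.33608246  0.0164609 ] [0.72859664 0.12899121 0.0837058 ]
rack top 751 ((484.72430419921875, -347.841552734375), (147.7351531982422, 44.18586730957031), 64.82102966308594)
rack top 158 ((470.29791259765625, -360.65948486328125), (129.92433166503906, 305.7223815917969), 1.915116548538208)
```

View pics/crop.png

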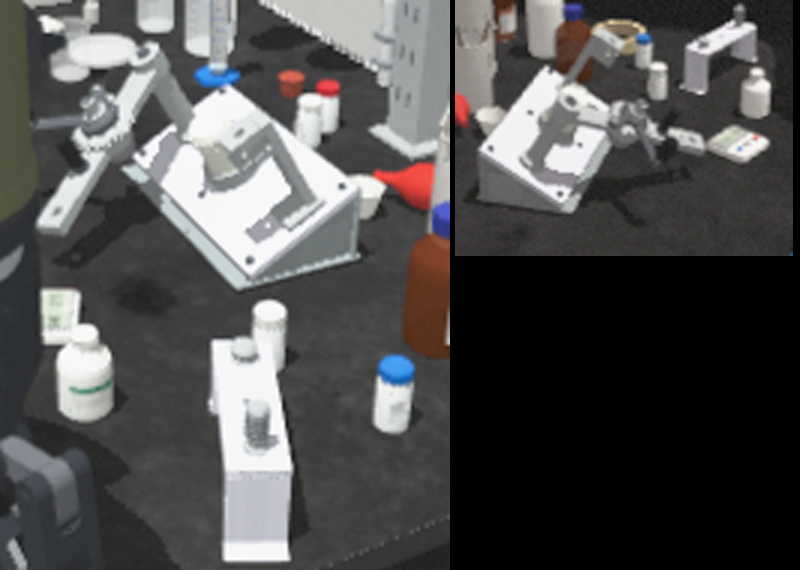

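The crop shows the long pin with its grooved head at the near end of the rack (crop (258,425)), and the short pin at the far end (245,350). The arm is open, with its end at (55,220) and the spindle near (100,110). The fork lug is at (250,130).

```bash
cat >> h.py <<'E'
def rect(P2): return cv2.minAreaRect((P2*1000).astype(np.float32))
E
python3 - <<'E'
from h import *
import pickle
a=pickle.load(open("scene0.pkl","rb")); b=pickle.load(open("side0.pkl","rb"))
N=np.array([-.498,.0115,.867]); N/=np.linalg.norm(N)
ye=np.cross(N,[1,0,0]); 
x=np.array([N[2],0,-N[0]]); x=x-N*(x@N); 
# horizontal y
y=np.cross([0,0,1],-np.array([N[0],N[1],0])); y/=np.linalg.norm(y); x=np.cross(y,N)
D=np.stack([x,y,N],1); print(D)
m=np.array([.6651,0,.0492])
for c,box in ((a,(270,400,170,270)),(b,(255,345,175,245))):
    u0,u1,v0,v1=box; P=cloud(c)[v0:v1,u0:u1].reshape(-1,3); L=(P-m)@D
    k=(np.abs(L[:,2])<.006)&(np.abs(L[:,0])<.12)&(np.abs(L[:,1])<.2); T=L[k]
    # density-trim stray points
    print(k.sum(), np.median(T[:,2]), [np.percentile(T[:,i],[.5,1,2,50,98,99,99.5]).round(4) for i in (0,1)], rect(T[:,:2]))
pa=cloud(a)[275:355,330:370].reshape(-1,3); k=(np.abs(pa[:,2]-.068)<.004)&(pa[:,0]>.2)&(pa[:,0]<.7); T=pa[k]; print(rect(T[:,:2]),cv2.boxPoints(rect(T[:,:2])))
k=(pa[:,2]>.075)&(pa[:,2]<.13)&(np.hypot(pa[:,0]-.48,pa[:,1]+.35)<.13); T=pa[k]; print(T.round(3)[::4], len(T))
E
```

```text
[[ 0.86684467  0.02308621 -0.49804352]
 [-0.0200175   0.99973348  0.011501  ]
 [ 0.49817629 -0.          0.86707576]]
2123 0.00029278310771042377 [array([-0.1106, -0.1096, -0.1078, -0.0321,  0.0682,  0.0704,  0.0714]), array([-0.1562, -0.1504, -0.1411, -0.0498,  0.116 ,  0.1205,  0.1225])] ((-21.25672149658203, 15.233810424804688), (360.4867248535156, 187.09226989746094), 89.95125579833984)
1169 -0.0003811007142599167 [array([-0.1143, -0.1125, -0.1107, -0.0204,  0.0676,  0.0691,  0.0698]), array([-0.1897, -0.17  , -0.1301,  0.0407,  0.1281,  0.1345,  0.1393])] ((-24.267227172851562, -27.372421264648438), (345.9420166015625, 189.41429138183594), 89.74767303466797)
((484.72430419921875, -347.841552734375), (147.7351531982422, 44.18586730957031), 64.82102966308594) [[ 433.3038  -405.29108]
 [ 473.2913  -424.08984]
 [ 536.1448  -290.39203]
 [ 496.15732 -271.59326]]
[[ 0.505 -0.295  0.082]
 [ 0.513 -0.298  0.082]
 [ 0.505 -0.299  0.082]
 [ 0.513 -0.304  0.083]
 [ 0.501 -0.301  0.082]
 [ 0.508 -0.308  0.084]
 [ 0.499 -0.301  0.08 ]
 [ 0.505 -0.309  0.083]
 [ 0.495 -0.303  0.08 ]
 [ 0.503 -0.308  0.08 ]
 [ 0.512 -0.309  0.078]
 [ 0.501 -0.311  0.08 ]
 [ 0.511 -0.311  0.077]
 [ 0.503 -0.312  0.078]
 [ 0.466 -0.389  0.106]
 [ 0.463 -0.391  0.106]
 [ 0.458 -0.388  0.103]
 [ 0.465 -0.392  0.103]
 [ 0.456 -0.391  0.103]
 [ 0.461 -0.398  0.106]
 [ 0.455 -0.392  0.102]
 [ 0.461 -0.397  0.104]
 [ 0.456 -0.392  0.099]
 [ 0.46  -0.399  0.103]
 [ 0.456 -0.391  0.096]
 [ 0.461 -0.399  0.1  ]
 [ 0.455 -0.392  0.095]
 [ 0.46  -0.4    0.098]
 [ 0.455 -0.394  0.093]
 [ 0.46  -0.4    0.096]
 [ 0.456 -0.396  0.092]
 [ 0.464 -0.397  0.09 ]
 [ 0.455 -0.394  0.088]
 [ 0.46  -0.4    0.091]
 [ 0.456 -0.393  0.085]
 [ 0.46  -0.401  0.089]
 [ 0.456 -0.392  0.082]
 [ 0.461 -0.399  0.085]
 [ 0.456 -0.393  0.08 ]
 [ 0.462 -0.399  0.082]
 [ 0.457 -0.394  0.078]
 [ 0.463 -0.4    0.08 ]
 [ 0.465 -0.398  0.075]] 169
```

```bash
cat >> h.py <<'E'
def rows(p,Rt,n,grip=None):
    """per-row tool-frame shift (cm) and turn for n equal rows from the present pose"""
    s=robot.sense(); R0=R.from_rotvec(s["tcp_rot"]); r=R0.inv()*Rt; w=r.as_rotvec()/n
    d=R0.inv().apply(np.array(p)-s["eef_pos"])
    A=sum(R.from_rotvec(w*k).as_matrix() for k in range(n)); v=np.linalg.solve(A,d)
    print("n",n,"shift cm",(v*100).round(2),"turn",w.round(3),"|",round(np.linalg.norm(v)*1000),"mm",np.degrees(np.linalg.norm(w)).round(1),"deg  total cm",(d*100).round(2))
E
python3 - <<'E'
from h import *
rows([.47,-.22,.38],R.from_rotvec(robot.sense()["tcp_rot"]),9)
E
```

```text
n 9 shift cm [ 4.17 -2.96 -1.38] turn [0. 0. 0.] | 53 mm 0.0 deg  total cm [ 37.53 -26.62 -12.4 ]
```

```bash
python3 -m handwheel '[[[1,2,-1.5,-5,0,0,0],[1,2,-1.5,-5,0,0,0],[1,4.5,-3,-0.5,0,0,0],[1,4.5,-3,-0.5,0,0,0],[1,4.5,-3,-0.5,0,0,0],[1,4.5,-3,-0.5,0,0,0],[1,4.5,-3,-0.5,0,0,0],[1,4.5,-3,-0.5,0,0,0],[1,4.5,-3,-0.5,0,0,0],[1,2,-2,0,0,0,0],[1,0,0,0,0,0,0]]]' && python3 - <<'E'
from h import *
import pickle
c=cam("wrist"); save(c,"wrist1.png"); pickle.dump(c,open("wrist1.pkl","wb")); print(robot.sense()["qpos"],c["o"])
s=cam("scene"); pickle.dump(s,open("scene1.pkl","wb")); save(s,"scene1.png")
E
```

```text
time_s: 1.52
eef_pos: [0.4795, -0.2146, 0.3923]
tcp_rot: [-3.094, -0.504, 0.002]
wrist_force: [-0.6, -0.4, -0.1]
opening: 0.0856
[ 0.51609891  0.41361114 -0.27238774  1.65379909  0.11734834  1.09475683
 -1.03879118] [ 0.54747201 -0.19341331  0.50925993]
```

View pics/wrist1.png

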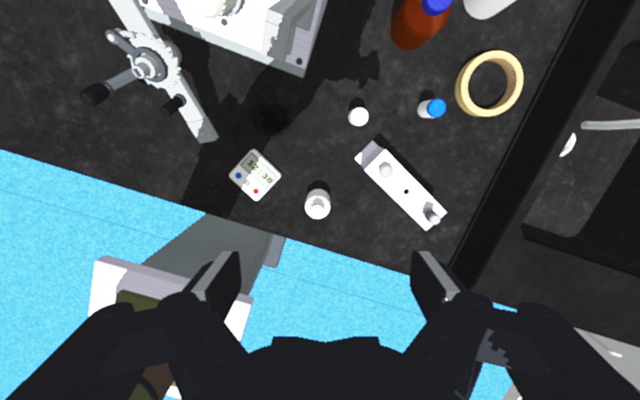

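The wrist view shows the arm end at (205,138), wheel hub (148,65), knob (95,93), post (175,103), deck near-right corner (303,75), long pin (432,212) and short pin (386,169).

```bash
python3 - <<'E'
from h import *
import pickle
a=pickle.load(open("scene1.pkl","rb")); b=pickle.load(open("side0.pkl","rb")); w=pickle.load(open("wrist1.pkl","rb"))
D=np.array([[0.86684467,0.02308621,-0.49804352],[-0.0200175,0.99973348,0.011501],[0.49817629,0,0.86707576]])
m=np.array([.6651,0,.0492]); N=D[:,2]
def L(c,u,v,h=0):
    o,d=ray(c,u,v); t=((m-o)@N+h)/(d@N); return ((o+t*d-m)@D*1000).round(1)
for n,u,v in (("botR -65,-130",346.7,256.5),("topR 65,-130",384,227.5),("topL 65,130",340,194.5),("botL -65,130",310,220.5)): print("scene",n,L(a,u,v))
for n,u,v in (("upperR? 65,-130",288.5,185.5),("65,130",264,215.5),("-65,130",301,236)): print("side",n,L(b,u,v))
print("wrist -65,-130",L(w,303,76))
P=cloud(w)
for n,u,v in (("post",175,102),("hub",148,65),("knob",95,93),("armend",205,137),("pin",432,210),("shortpin",386,169),("hub2",148,75)):
    q=P[v-2:v+3,u-2:u+3].reshape(-1,3); q=np.median(q,0); print(n,q.round(4),((q-m)@D*1000).round(1))
# arm top points by height in wrist & scene
for c,nm in((w,"w"),(a,"s")):
    Q=(cloud(c).reshape(-1,3)-m)@D; k=(np.abs(Q[:,2]-.104)<.0035)&(Q[:,1]<.12)&(Q[:,1]>-.14)&(Q[:,0]>-.25)&(Q[:,0]<.05)&(c["z_map"].ravel()>0)
    print(nm,k.sum(),rect(Q[k][:,:2]),np.median(Q[k][:,2]),Q[k].min(0),Q[k].max(0))
cv2.imwrite("pics/c2.png",cv2.resize(a["pixels"][165:355,235:415],None,fx=3.2,fy=3.2,interpolation=cv2.INTER_CUBIC)[:600,...,::-1])
E
```

```text
scene botR -65,-130 [ -62.7 -135.9   -0. ]
scene topR 65,-130 [  68.5 -137.7    0. ]
scene topL 65,130 [ 64.6 114.5  -0. ]
scene botL -65,130 [-66.2 101.8  -0. ]
side upperR? 65,-130 [  63.2 -127.7    0. ]
side 65,130 [ 65.9 126.    0. ]
side -65,130 [-84.1 108.2  -0. ]
wrist -65,-130 [ -72.1 -136.9    0. ]
post [0.5048 0.0083 0.1013] [-113.1    4.6  125.1]
hub [0.5395 0.0338 0.1281] [-70.2  30.9 131.4]
knob [0.4849 0.0985 0.1194] [-123.2   94.3  151.8]
armend [ 0.4636 -0.0215  0.0532] [-172.3  -26.2  103.6]
pin [ 0.4719 -0.3912  0.0827] [-142.9 -395.6  120.8]
shortpin [ 0.5091 -0.2994  0.0828] [-112.5 -302.9  103.4]
hub2 [0.5278 0.0351 0.12  ] [-84.4  32.  130.2]
w 2087 ((-110.99449157714844, -23.781776428222656), (283.8083801269531, 212.97520446777344), 1.7107282876968384) 0.10376267443304213 [-0.24996012 -0.13412609  0.10050762] [0.03334181 0.08520947 0.1074998 ]
s 382 ((-111.91703796386719, -22.825340270996094), (281.7655944824219, 217.5767364501953), 1.8668835163116455) 0.10384615978519698 [-0.24975434 -0.13576789  0.10054115] [0.03238776 0.08910118 0.10745752]
```

View pics/c2.png

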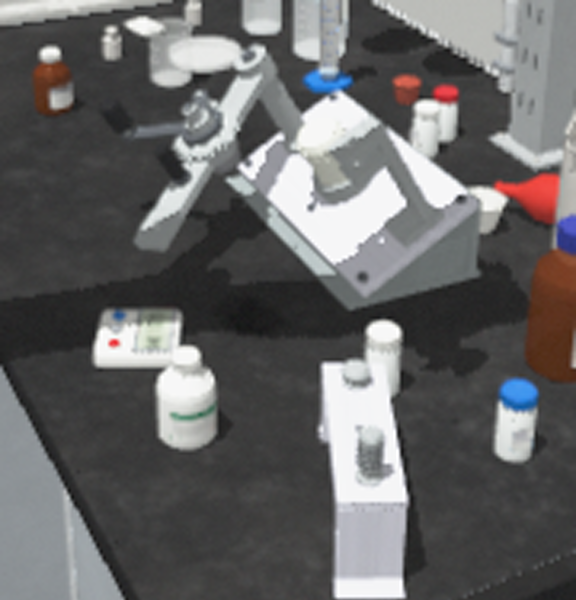

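```bash
cat >> h.py <<'E'
D=np.array([[0.86684467,0.02308621,-0.49804352],[-0.0200175,0.99973348,0.011501],[0.49817629,0,0.86707576]])
m=np.array([.6651,0,.0492])+D@[0.0005,-.006,0]
def Rtool(phi): # tool y = deck x turned clockwise (from above) by phi, tool z = -deck z
    y=D@[np.cos(phi),-np.sin(phi),0]; z=-D[:,2]; return R.from_matrix(np.stack([np.cross(y,z),y,z],1))
def W(p): return m+D@(np.array(p)/1000)
def dk(p): return (np.array(p)-m)@D*1000
E
python3 - <<'E'
from h import *
t=.91; p=np.array([0,95,0])+147*np.array([-np.sin(t),-np.cos(t),0])
rows(W(p+[0,0,196+40]),Rtool(t),8)
E
```

```text
n 8 shift cm [ 0.4  -2.94  2.24] turn [-0.032  0.058 -0.039] | 37 mm 4.4 deg  total cm [  4.04 -21.91  19.69]
```

```bash
python3 -m handwheel '[[[0.42,0.4,-3,2.25,-0.032,0.058,-0.039],[0.42,0.4,-3,2.25,-0.032,0.058,-0.039],[0.42,0.4,-3,2.25,-0.032,0.058,-0.039],[0.42,0.4,-3,2.25,-0.032,0.058,-0.039],[0.42,0.4,-3,2.25,-0.032,0.058,-0.039],[0.42,0.4,-3,2.25,-0.032,0.058,-0.039],[0.42,0.4,-3,2.25,-0.032,0.058,-0.039],[0.42,0.4,-3,2.25,-0.032,0.058,-0.039],[0.42,0,0,0,0,0,0]]]' && python3 - <<'E'
from h import *
import pickle
c=cam("wrist"); save(c,"wrist2.png"); pickle.dump(c,open("wrist2.pkl","wb")); s=robot.sense();print(s["qpos"],dk(s["eef_pos"]))
t=.91; p=np.array([0,95,0])+147*np.array([-np.sin(t),-np.cos(t),0])
rows(W(p+[0,0,236]),Rtool(t),1)
E
```

```text
time_s: 2.75
eef_pos: [0.3937, -0.0569, 0.2172]
tcp_rot: [2.921, 0.856, 0.22]
wrist_force: [-0.0, 0.5, -0.4]
opening: 0.0357
[ 0.42065297  0.50290052 -0.63917601  2.3855132   1.14011533  0.4000532
 -2.21587549] [-150.27665882  -58.65509245  280.29870671]
n 1 shift cm [ 7.56 -2.71  2.67] turn [-0.173  0.314 -0.059] | 85 mm 20.8 deg  total cm [ 7.56 -2.71  2.67]
```

View pics/wrist2.png

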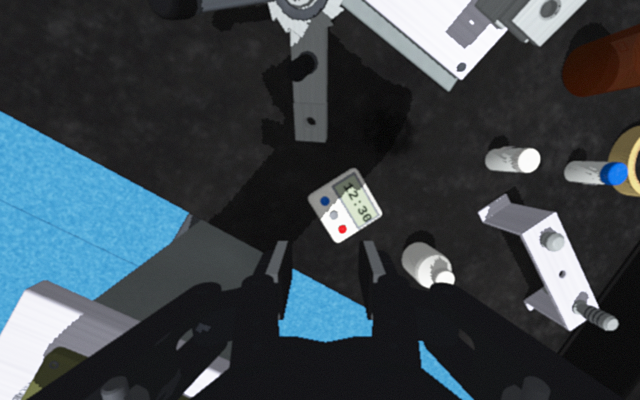

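The wrist view shows the arm end at (310,130), post (303,65), hub (300,5), fork lug with its bore at (548,8), and the long pin at (600,315). The move was rate-limited, so I'll continue it.

```bash
python3 -m handwheel '[[[0.42,2.5,-0.9,0.3,-0.058,0.105,-0.02],[0.42,2.5,-0.9,0.3,-0.058,0.105,-0.02],[0.42,2.5,-0.9,0.3,-0.058,0.105,-0.02],[0.42,0,0,0,0,0,0]]]' && python3 - <<'E'
from h import *
import pickle
c=cam("wrist"); save(c,"wrist3.png"); pickle.dump(c,open("wrist3.pkl","wb")); s=robot.sense();print(s["qpos"],dk(s["eef_pos"]))
t=.91; p=np.array([0,95,0])+147*np.array([-np.sin(t),-np.cos(t),0])
rows(W(p+[0,0,190]),Rtool(t),1)
b=pickle.load(open("wrist2.pkl","rb"))
def L(c,u,v,h):
    o,d=ray(c,u,v); t=((m-o)@D[:,2]+h/1000)/(d@D[:,2]); return dk(o+t*d).round(1)
print("w2 bore",L(b,548,9,115),"deck corner -65,-130",L(b,462,70,0),"arm end hole",L(b,311,121,104))
for n,cc in(("w2",b),("w3",c)):
    P=cloud(cc).reshape(-1,3); Q=(P-m)@D*1000; g=cc["z_map"].ravel()>0
    k=g&(np.abs(Q[:,2]-104)<3)&(Q[:,1]<0)&(Q[:,1]>-80)&(Q[:,0]>-220)&(Q[:,0]<-60)
    print(n,k.sum(), rect(Q[k][:,:2]/1000) if k.sum()>20 else "")
    k=g&(np.abs(Q[:,2]-115)<3)&(Q[:,1]<-75)&(Q[:,1]>-140)&(Q[:,0]>-50)&(Q[:,0]<50)
    print("lug",k.sum(), rect(Q[k][:,:2]/1000) if k.sum()>20 else "")
E
```

```text
time_s: 3.3
eef_pos: [0.4244, -0.0348, 0.2141]
tcp_rot: [2.811, 0.952, 0.408]
wrist_force: [-0.2, 0.6, -0.5]
opening: 0.0362
[ 0.70178882  0.80928512 -1.39261513  2.42622974  1.47940552  0.98826303
 -2.63022156] [-126.58052231  -36.01193034  262.75094758]
n 1 shift cm [ 4.78 -1.8   6.68] turn [-0.096  0.199  0.027] | 84 mm 12.7 deg  total cm [ 4.78 -1.8   6.68]
w2 bore [   2.6 -105.3  115. ] deck corner -65,-130 [ -53.6 -123.5   -0. ] arm end hole [-162.2  -14.2  104. ]
w2 1384 ((-151.90240478515625, -6.040626525878906), (66.75047302246094, 30.193008422851562), 32.766632080078125)
lug 1664 ((1.648946762084961, -105.6407470703125), (28.73992347717285, 31.744169235229492), 89.54869842529297)
w3 1217 ((-152.23495483398438, -6.107158660888672), (66.38416290283203, 30.390249252319336), 32.95510482788086)
lug 2390 ((9.328065872192383, -105.59821319580078), (29.240703582763672, 46.368831634521484), 89.65951538085938)
```

Joint 7 and joint 3 are close to their limits with this yaw. I'll back out upright, then turn the tool half a turn, which gives the same grasp.

```bash
sed -i 's/m=np.array(\[.6651,0,.0492\])+D@\[0.0005,-.006,0\]/m=np.array([.6651,0,.0492])+D@[.0025,-.0065,0]/' h.py; python3 -c "
from h import *
rows([.44,-.12,.36],R.from_rotvec([-3.098,-.508,0]),7)"; tail -8 h.py | head -3
```

```text
n 7 shift cm [-0.12  1.4  -1.96] turn [ 0.028 -0.035  0.046] | 24 mm 3.7 deg  total cm [ -0.91  10.8  -12.94]
    A=sum(R.from_rotvec(w*k).as_matrix() for k in range(n)); v=np.linalg.solve(A,d)
    print("n",n,"shift cm",(v*100).round(2),"turn",w.round(3),"|",round(np.linalg.norm(v)*1000),"mm",np.degrees(np.linalg.norm(w)).round(1),"deg  total cm",(d*100).round(2))
D=np.array([[0.86684467,0.02308621,-0.49804352],[-0.0200175,0.99973348,0.011501],[0.49817629,0,0.86707576]])
```

```bash
python3 -m handwheel '[[[0.42,-0.1,1.4,-2,0.028,-0.035,0.046],[0.42,-0.1,1.4,-2,0.028,-0.035,0.046],[0.42,-0.1,1.4,-2,0.028,-0.035,0.046],[0.42,-0.1,1.4,-2,0.028,-0.035,0.046],[0.42,-0.1,1.4,-2,0.028,-0.035,0.046],[0.42,-0.1,1.4,-2,0.028,-0.035,0.046],[0.42,-0.1,1.4,-2,0.028,-0.035,0.046],[0.42,0,0,-1,0,0,-0.1],[0.42,0,0,-1,0,0,-0.18]]]' && python3 -c "
from h import *
print(robot.sense()['qpos'])"
```

```text
time_s: 4.47
eef_pos: [0.4402, -0.1376, 0.3879]
tcp_rot: [2.989, 0.854, -0.051]
wrist_force: [-0.6, -0.3, -0.4]
opening: 0.0361
[ 1.00151309  0.62257363 -1.4182779   1.79884995  0.66361726  1.33824443
 -1.60071329]
```

```bash
python3 -m handwheel '[[[0.42,0,0,0,0,0,-0.18],[0.42,0,0,0,0,0,-0.18],[0.42,0,0,0,0,0,-0.18],[0.42,0,0,0,0,0,-0.18],[0.42,0,0,0,0,0,-0.18],[0.42,0,0,0,0,0,-0.18],[0.42,0,0,0,0,0,-0.18],[0.42,0,0,0,0,0,-0.18]]]' && python3 -c "
from h import *
print(robot.sense()['qpos'])
t=.99; p=np.array([0,95,0])+147*np.array([-np.sin(t),-np.cos(t),0])
rows(W(p+[0,0,180]),Rtool(t+np.pi),12)"
```

```text
time_s: 5.48
eef_pos: [0.4418, -0.1496, 0.389]
tcp_rot: [1.679, 2.621, -0.127]
wrist_force: [0.1, -0.0, -0.8]
opening: 0.0358
[ 1.00273812  0.6391173  -1.44498133  1.79547138  0.71480842  1.38164872
 -0.18483953]
n 12 shift cm [0.88 1.59 1.72] turn [-0.021 -0.047 -0.136] | 25 mm 8.3 deg  total cm [15.04 10.74 22.88]
```

```bash
python3 -m handwheel '[[[0.42,0.9,1.6,0.8,-0.021,-0.047,-0.136],[0.42,0.9,1.6,0.8,-0.021,-0.047,-0.136],[0.42,0.9,1.6,0.8,-0.021,-0.047,-0.136],[0.42,0.9,1.6,0.8,-0.021,-0.047,-0.136],[0.42,0.9,1.6,0.8,-0.021,-0.047,-0.136],[0.42,0.9,1.6,0.8,-0.021,-0.047,-0.136],[0.42,0.9,1.6,0.8,-0.021,-0.047,-0.136],[0.42,0.9,1.6,0.8,-0.021,-0.047,-0.136]]]' && python3 -c "
from h import *
print(robot.sense()['qpos'])
t=.99; p=np.array([0,95,0])+147*np.array([-np.sin(t),-np.cos(t),0])
rows(W(p+[0,0,180]),Rtool(t+np.pi),5)"
```

```text
time_s: 6.48
eef_pos: [0.4729, -0.0375, 0.3003]
tcp_rot: [0.016, 2.761, -0.271]
wrist_force: [0.9, 0.8, 0.1]
opening: 0.0359
[ 0.68552433  0.66657597 -1.43046481  2.23633497  1.28758353  1.10363893
  0.07570714]
n 5 shift cm [1.   1.64 2.63] turn [-0.026 -0.039 -0.104] | 33 mm 6.5 deg  total cm [ 5.59  7.77 13.18]
```

```bash
python3 -m handwheel '[[[0.42,1,1.7,2.6,-0.026,-0.039,-0.104],[0.42,1,1.7,2.6,-0.026,-0.039,-0.104],[0.42,1,1.7,2.6,-0.026,-0.039,-0.104],[0.42,1,1.7,2.6,-0.026,-0.039,-0.104],[0.42,1,1.7,2.6,-0.026,-0.039,-0.104],[0.42,0,0,0,0,0,0]]]' && python3 - <<'E'
from h import *
import pickle
s=robot.sense(); print(s['qpos'],dk(s["eef_pos"]))
c=cam("wrist"); save(c,"wrist4.png"); pickle.dump(c,open("wrist4.pkl","wb"))
t=.99; p=np.array([0,95,0])+147*np.array([-np.sin(t),-np.cos(t),0])
rows(W(p+[0,0,180]),Rtool(t+np.pi),1); rows(W(p+[0,0,139]),Rtool(t+np.pi),3)
pt=proj(c,[W(p+[0,0,146]),W(p+[0,0,110]),W([0,-105,115]),W([0,95,104])]); print(pt)
im=c["pixels"].copy()
for q in pt: cv2.drawMarker(im,tuple(int(x) for x in q),(255,0,0),0,12,1)
cv2.imwrite("pics/wrist4.png",im[...,::-1])
E
```

```text
time_s: 7.22
eef_pos: [0.4664, -0.0041, 0.1396]
tcp_rot: [-0.771, 2.558, -0.285]
wrist_force: [-0.3, -0.4, 0.4]
opening: 0.0357
[ 0.48113793  1.11967417 -1.37422704  2.55936985  1.88827603  1.39766491
  0.01003306] [-129.68050522   -2.21024068  177.27676652]
n 1 shift cm [-1.36  1.04 -0.24] turn [-0.035 -0.046  0.041] | 17 mm 4.1 deg  total cm [-1.36  1.04 -0.24]
n 3 shift cm [-0.49  0.38  1.3 ] turn [-0.012 -0.015  0.014] | 14 mm 1.4 deg  total cm [-1.55  1.17  3.85]
[[344.16427433 278.77195475]
 [342.4410558  253.85284304]
 [108.96994469 292.4625672 ]
 [332.31547306 414.41532232]]
```

View pics/wrist4.png

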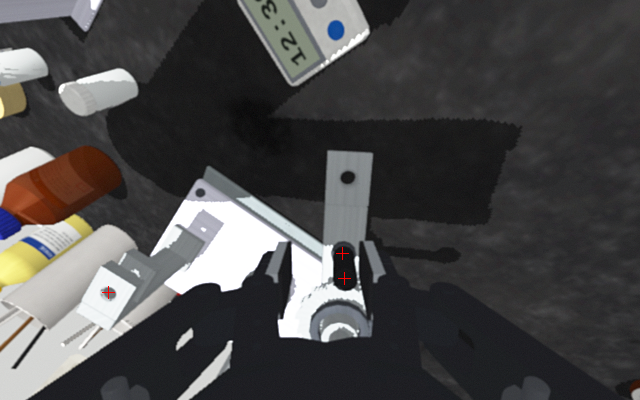

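Bore and post markers land exactly on the picture (bore (109,293), post (344,279)–(342,254)). Descending over the post.

```bash
python3 -m handwheel '[[[0.5,-0.5,0.5,0,-0.012,-0.015,0.014],[0.5,-0.5,0.4,1.3,-0.012,-0.015,0.014],[0.5,-0.5,0.3,1.3,0,0,0],[0.5,0,0,1.3,0,0,0],[0.5,0,0,0,0,0,0]]]' && python3 - <<'E'
from h import *
s=robot.sense(); print(s['qpos'],dk(s["eef_pos"]))
t=.99; p=np.array([0,95,0])+147*np.array([-np.sin(t),-np.cos(t),0])
rows(W(p+[0,0,139]),Rtool(t+np.pi),1)
E
```

```text
time_s: 7.9
eef_pos: [0.496, 0.0101, 0.1159]
tcp_rot: [-0.736, 2.534, -0.253]
wrist_force: [-0.2, -0.4, -0.2]
opening: 0.0427
[ 0.47860374  1.21575237 -1.36554951  2.50192322  1.97597607  1.44576652
  0.03693279] [-116.06052486   12.72625048  142.18787498]
n 1 shift cm [0.47 0.53 0.31] turn [-0.026 -0.013  0.015] | 8 mm 1.9 deg  total cm [0.47 0.53 0.31]
```

```bash
python3 -m handwheel '[[[0.5,0.4,-0.8,0.2,0,0,0],[0.5,-0.05,-1.3,0,0,0,-0.085],[0.5,-0.05,-1.3,0,0,0,-0.085],[0.5,-0.05,-1.3,0,0,0,-0.085],[0.5,-0.05,-1.3,0,0,0,-0.085],[0.5,-0.05,-1.3,0,0,0,-0.085],[0.5,-0.05,-1.3,0,0,0,-0.085]]]' && python3 - <<'E'
from h import *
s=robot.sense(); print(s['qpos'],dk(s["eef_pos"]))
q=dk(s["eef_pos"])-[0,95,0]; print("r",np.hypot(q[0],q[1]),"ang",np.arctan2(-q[0],-q[1]))
y=D.T@R.from_rotvec(s["tcp_rot"]).as_matrix(); print(y.round(2))
for t in (.3,0.):
  p=np.array([0,95,0])+147*np.array([-np.sin(t),-np.cos(t),0])
  rows(W(p+[0,0,139]),Rtool(t+np.pi),5)
E
```

```text
time_s: 8.78
eef_pos: [0.5412, -0.0446, 0.1433]
tcp_rot: [-1.415, 2.285, -0.383]
wrist_force: [-1.3, 4.9, -4.2]
opening: 0.0423
[ 0.66924375  1.07948971 -1.27063291  2.3414943   1.96676529  1.10258327
  0.84736377] [-62.09518207 -40.95819894 142.79703864]
r 149.46719873173205 ang 0.4284303588552081
[[-0.43 -0.91 -0.01]
 [-0.91  0.43  0.  ]
 [ 0.    0.01 -1.  ]]
n 5 shift cm [-0.06 -0.38  0.07] turn [ 0.002 -0.001 -0.028] | 4 mm 1.6 deg  total cm [-0.39 -1.88  0.36]
n 5 shift cm [-0.11 -1.27  0.07] turn [ 0.002 -0.    -0.088] | 13 mm 5.0 deg  total cm [-1.64 -6.09  0.31]
```

```bash
python3 -m handwheel '[[[0.5,-0.1,-1.3,0.1,0,0,-0.085],[0.5,-0.1,-1.3,0.1,0,0,-0.085],[0.5,-0.1,-1.3,0,0,0,-0.085],[0.5,-0.1,-1.3,0,0,0,-0.085],[0.5,-0.05,-1.3,0,0,0,-0.085],[0.5,-0.05,-1,0,0,0,-0.05],[0.5,0,-0.7,0,0,0,0]]]' && python3 - <<'E'
from h import *
s=robot.sense(); print(s['qpos'],dk(s["eef_pos"]))
q=dk(s["eef_pos"])-[0,95,0]; print("r",np.hypot(q[0],q[1]),"ang",np.arctan2(-q[0],-q[1]), D.T@s["wrist_force"])
E
```

```text
time_s: 9.65
eef_pos: [0.596, -0.0585, 0.1735]
tcp_rot: [-1.998, 1.917, -0.485]
wrist_force: [-4.9, -0.9, -1.0]
opening: 0.0425
[ 0.67067491  0.9572485  -1.1486291   2.13685483  1.78826977  0.84905243
  1.59313156] [  0.68066156 -53.59632665 141.55365648]
r 148.59788556056245 ang -0.004580576216103917 [-4.70304619 -1.04398686  1.59955567]
```

```bash
for i in 1; do python3 -m handwheel '[[[0.5,0,-1,0,0,0,0],[0.5,0,-0.8,0,0,0,0],[0.5,0,-0.8,0,0,0,0]]]'; done; python3 - <<'E'
from h import *
s=robot.sense(); q=dk(s["eef_pos"]); print(q, D.T@s["wrist_force"])
E
python3 -m handwheel '[[[0.5,0,-0.6,0,0,0,0],[0.5,0,-0.4,0,0,0,0]]]';  python3 - <<'E'
from h import *
s=robot.sense(); q=dk(s["eef_pos"]); print(q, D.T@s["wrist_force"])
E
```

```text
time_s: 10.02
eef_pos: [0.6094, -0.0604, 0.1805]
tcp_rot: [-2.009, 1.932, -0.47]
wrist_force: [-18.6, 1.7, -3.2]
opening: 0.043
[ 15.82762776 -55.16487028 140.86349267] [-17.75746448   1.30385975   6.47084762]
time_s: 10.28
eef_pos: [0.6091, -0.0603, 0.1799]
tcp_rot: [-2.021, 1.94, -0.452]
wrist_force: [-6.1, 0.7, -0.1]
opening: 0.0424
[ 15.30699946 -55.10001454 140.52280963] [-5.38276968  0.57864369  2.97528238]
```

```bash
python3 -m handwheel '[[[0.5,0,1.5,0,0,0,0],[0.5,0,0,-3,0,0,0],[0.5,0,0,-4,0,0,0],[0.5,0,0,-4,0,0,0],[0.5,0,0,-4,0,0,0],[0.5,0,0,0,0,0,0]]]' && python3 - <<'E'
from h import *
import pickle
s=robot.sense(); print(s['qpos'],dk(s["eef_pos"]))
c=cam("wrist"); pickle.dump(c,open("wrist5.pkl","wb"))
pts=[W([0,-52,146]),W([0,-105,115]),W([0,0,115]),[.4634,-.393,.105]]; pt=proj(c,pts); print(pt)
im=c["pixels"].copy()
for q in pt:
    if 0<q[0]<640 and 0<q[1]<400: cv2.drawMarker(im,tuple(int(x) for x in q),(255,0,0),0,10,1)
cv2.imwrite("pics/wrist5.png",im[...,::-1])
z=D.copy(); a=np.radians(30)
Rp=R.from_rotvec(D[:,1]*-np.arcsin(D[0,2]*-1)*-1)
Rv=R.from_rotvec(D[:,1]*np.arcsin(.498))*Rtool(np.pi); print(Rv.as_matrix().round(3))
E
```

```text
time_s: 11.02
eef_pos: [0.5311, -0.063, 0.3144]
tcp_rot: [-2.013, 1.943, -0.46]
wrist_force: [0.2, -1.7, -0.4]
opening: 0.0426
[ 0.84968691  0.64153431 -1.31318347  2.1256648   1.27649804  0.76419193
  1.95218643] [ 14.72893848 -59.52747961 295.93230451]
[[ 328.29479842  204.10016293]
 [ 328.78640064  145.69982245]
 [ 323.18419011  240.26222312]
 [ 563.82284897 -264.35012904]]
[[-0.023 -1.     0.   ]
 [-1.     0.023 -0.   ]
 [-0.    -0.    -1.   ]]
```

View pics/wrist5.png

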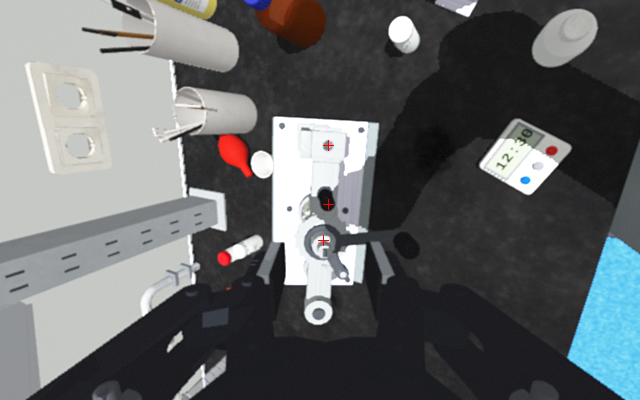

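The arm is closed: the bar runs straight from the hinge (318,313) through the post (325,198) into the fork (328,146). The lever points right with its knob at (405,245). Next the pin.

```bash
cat >> h.py <<'E'
Rv=R.from_rotvec(D[:,1]*np.arcsin(.498))*Rtool(np.pi) # upright, same yaw
E
python3 -c "
from h import *
rows([.4634,-.393,.25],Rv,9)"
```

```text
n 9 shift cm [3.65 0.94 0.52] turn [-0.049 -0.001  0.006] | 38 mm 2.8 deg  total cm [32.6   9.96  2.88]
```

```bash
python3 -m handwheel '[[[0.7,3.6,0.9,0.5,-0.055,0,0.006],[0.7,3.6,0.9,0.5,-0.055,0,0.006],[0.7,3.6,0.9,0.5,-0.055,0,0.006],[0.7,3.6,0.9,0.5,-0.055,0,0.006],[0.7,3.6,0.9,0.5,-0.055,0,0.006],[0.7,3.6,0.9,0.5,-0.055,0,0.006],[0.7,3.6,0.9,0.5,-0.055,0,0.006],[0.7,3.6,0.9,0.5,-0.055,0,0.006],[0.7,3.6,0.9,0.5,-0.055,0,0.006],[0.7,0,0,0,0,0,0]]]' && python3 - <<'E'
from h import *
s=robot.sense(); print(s['qpos'])
rows([.4634,-.393,.18],Rv,3)
E
```

```text
time_s: 12.32
eef_pos: [0.4535, -0.3662, 0.2191]
tcp_rot: [2.077, -2.248, -0.036]
wrist_force: [-0.1, 0.1, 0.5]
opening: 0.0596
[ 1.20689146  1.10757727 -1.46499281  1.6735582   1.12117093  1.51507098
  2.65284302]
n 3 shift cm [ 0.84 -0.45  1.31] turn [ 0.025 -0.014 -0.019] | 16 mm 1.9 deg  total cm [ 2.43 -1.48  3.93]
```

Joint 7 is at its limit again. The pin is round, so I'll turn the yaw by 90° the other way.

```bash
python3 -m handwheel '[[[0.7,0,0,-0.5,0,0,0.175],[0.7,0,0,-0.5,0,0,0.175],[0.7,0,0,0,0,0,0.175],[0.7,0,0,0,0,0,0.175],[0.7,0,0,0,0,0,0.175],[0.7,0,0,0,0,0,0.175],[0.7,0,0,0,0,0,0.175],[0.7,0,0,0,0,0,0.175],[0.7,0,0,0,0,0,0.17]]]' && cat >> h.py <<'E'
Rv=Rv*R.from_rotvec([0,0,np.pi/2])
E
python3 - <<'E'
from h import *
s=robot.sense(); print(s['qpos'])
rows([.4634,-.393,.19],Rv,3)
c=cam("wrist"); P=cloud(c).reshape(-1,3); g=(c["z_map"].ravel()>0)&(np.hypot(P[:,0]-.463,P[:,1]+.393)<.03)
for lo,hi in ((.064,.072),(.080,.103),(.103,.110)):
    k=g&(P[:,2]>lo)&(P[:,2]<hi); Q=P[k]; print(lo,k.sum(),Q.mean(0).round(4) if k.any() else "", Q.min(0).round(4) if k.any() else "",Q.max(0).round(4) if k.any() else "")
im=c["pixels"].copy(); 
for q in proj(c,[[.4634,-.393,.105],[.4634,-.393,.068]]): cv2.drawMarker(im,tuple(int(x) for x in q),(255,0,0),0,8,1)
cv2.imwrite("pics/wrist6.png",im[...,::-1])
E
```

```text
time_s: 13.45
eef_pos: [0.4607, -0.356, 0.2285]
tcp_rot: [-0.176, -3.076, 0.06]
wrist_force: [-0.6, 0.2, -0.4]
opening: 0.0601
[ 1.14005733  0.94536061 -1.2066085   1.67584065  0.9571105   1.28485045
  1.15132679]
n 3 shift cm [-0.24 -1.18  1.31] turn [-0.013 -0.02  -0.03 ] | 18 mm 2.2 deg  total cm [-0.92 -3.48  3.95]
0.064 1600 [ 0.4622 -0.3884  0.0675] [ 0.4345 -0.4202  0.0641] [ 0.491  -0.3634  0.0716]
0.08 185 [ 0.4596 -0.3884  0.0952] [ 0.4546 -0.3993  0.0803] [ 0.471  -0.3824  0.103 ]
0.103 187 [ 0.4634 -0.3909  0.1042] [ 0.4564 -0.3977  0.103 ] [ 0.4703 -0.3837  0.1064]
```

View pics/wrist6.png

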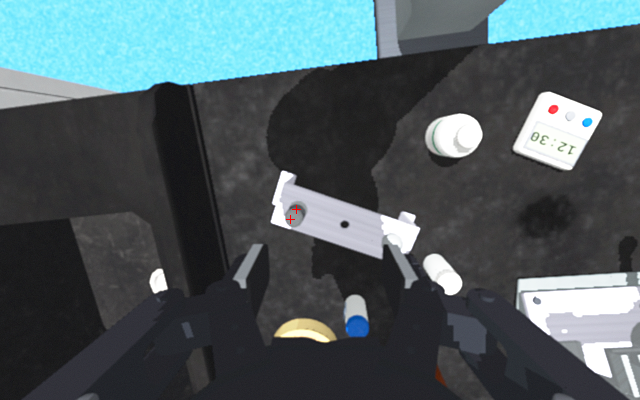

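The pin head is at (293,213), within 2 mm of the prediction; depth gives (0.4634, -0.391).

```bash
python3 -m handwheel '[[[0.6,-0.3,-1.2,1.3,-0.013,-0.02,-0.03],[0.6,-0.3,-1.2,1.3,-0.013,-0.02,-0.03],[0.6,-0.3,-1.2,1.3,-0.013,-0.02,-0.03],[0.6,0,0,0,0,0,0]]]' && python3 -c "
from h import *
rows([.4635,-.391,.13],Rv,2)
rows([.4635,-.391,.0985],Rv,4)"
```

```text
time_s: 14.0
eef_pos: [0.4655, -0.3958, 0.1866]
tcp_rot: [0.018, 3.137, 0.0]
wrist_force: [-0.6, 0.5, -0.8]
opening: 0.0511
n 2 shift cm [0.11 0.24 2.83] turn [0.    0.002 0.006] | 28 mm 0.4 deg  total cm [0.23 0.48 5.66]
n 4 shift cm [0.06 0.12 2.2 ] turn [0.    0.001 0.003] | 22 mm 0.2 deg  total cm [0.24 0.48 8.81]
```

```bash
python3 -m handwheel '[[[0.6,0.1,0.25,2.8,0,0.002,0.006],[0.6,0.1,0.25,2.8,0,0.002,0.006],[0.6,0,0,0,0,0,0]]]' && python3 -c "
from h import *
rows([.4635,-.391,.0985],Rv,2)"
```

```text
time_s: 14.38
eef_pos: [0.4646, -0.3899, 0.1297]
tcp_rot: [0.029, 3.138, 0.003]
wrist_force: [0.1, -0.4, -0.4]
opening: 0.0513
n 2 shift cm [ 0.06 -0.06  1.56] turn [0.001 0.002 0.002] | 16 mm 0.2 deg  total cm [ 0.12 -0.12  3.12]
```

```bash
python3 -m handwheel '[[[0.6,0.1,-0.1,1.5,0,0,0],[0.6,0.1,0,1.4,0,0,0],[0.15,0,0,0.1,0,0,0],[0.1,0,0,0,0,0,0],[0,0,0,0,0,0,0],[0,0,0,0,0,0,0],[0,0,0,0,0,0,0]]]' 60 && python3 -c "
from h import *
rows([.4635,-.391,.20],Rv,3)"
```

```text
time_s: 15.25
eef_pos: [0.4649, -0.3912, 0.1015]
tcp_rot: [0.027, 3.132, -0.001]
wrist_force: [-0.0, 0.5, -0.4]
opening: 0.0149
n 3 shift cm [ 0.03  0.01 -3.28] turn [-0.     0.003  0.002] | 33 mm 0.2 deg  total cm [ 0.05  0.02 -9.85]
```

```bash
python3 -m handwheel '[[[0,0,0,-3,0,0,0],[0,0,0,-5,0,0,0],[0,0,0,-5,0,0,0],[0,0,0,-2,0,0,0]]]' && python3 - <<'E'
from h import *
s=robot.sense(); print(s['qpos'],s["opening"],W([0,-105,225]))
rows(W([0,-105,225]),Rtool(1.5*np.pi),10)
E
```

```text
time_s: 15.75
eef_pos: [0.4631, -0.3908, 0.2535]
tcp_rot: [0.026, 3.134, 0.003]
wrist_force: [-0.6, -0.4, -0.8]
opening: 0.0151
[ 1.22761466  0.95348264 -1.27064866  1.60601286  0.93845417  1.29909429
  1.35930291] 0.015110630454314126 [ 0.55263321 -0.1089326   0.24553749]
n 10 shift cm [-0.81  2.84  0.28] turn [ 0.    -0.051  0.001] | 30 mm 2.9 deg  total cm [-8.48 28.33  0.91]
```

```bash
python3 -m handwheel '[[[0,-0.8,2.9,0.2,0,-0.053,0],[0,-0.8,2.9,0.2,0,-0.053,0],[0,-0.8,2.9,0.2,0,-0.053,0],[0,-0.8,2.9,0.2,0,-0.053,0],[0,-0.8,2.9,0.2,0,-0.053,0],[0,-0.8,2.9,0.2,0,-0.053,0],[0,-0.8,2.9,0.2,0,-0.053,0],[0,-0.8,2.9,0.2,0,-0.053,0],[0,-0.8,2.9,0.2,0,-0.053,0],[0,0,1,0,0,0,0],[0,0,0,0,0,0,0]]]' && python3 - <<'E'
from h import *
s=robot.sense(); print(s['qpos'],s["opening"])
rows(W([0,-105,215]),Rtool(1.5*np.pi),2)
E
```

```text
time_s: 17.12
eef_pos: [0.5389, -0.1161, 0.246]
tcp_rot: [0.027, 2.656, -0.002]
wrist_force: [0.7, -0.5, -0.2]
opening: 0.0147
[ 0.89538342  0.79250618 -1.24951808  2.20282856  1.61177323  0.75063936
  0.15240813] 0.014730812421529791
n 2 shift cm [-0.6   0.37  0.85] turn [ 0.002 -0.018  0.001] | 11 mm 1.0 deg  total cm [-1.21  0.74  1.68]
```

```bash
python3 -m handwheel '[[[0,-0.6,0.4,0.85,0.002,-0.018,0],[0,-0.6,0.4,0.85,0.002,-0.018,0],[0,0,0,0,0,0,0]]]' && cat > ins.py <<'E'
from h import *
import sys
s=robot.sense(); t=dk(s["eef_pos"]); print(t.round(1),(D.T@R.from_rotvec(s["tcp_rot"]).as_matrix()[:,2]).round(3),(D.T@s["wrist_force"]).round(1),s["opening"])
c=cam("wrist"); Q=(cloud(c).reshape(-1,3)-m)@D*1000; g=c["z_map"].ravel()>0
k=g&(np.abs(Q[:,2]-115)<3)&(np.abs(Q[:,1]+105)<30)&(np.abs(Q[:,0])<30); print("lug",k.sum(),rect(Q[k][:,:2]/1000),np.median(Q[k][:,2]))
tip=t[2]-81.5
for lo in range(0,48,8):
    k=g&(Q[:,2]>tip+lo)&(Q[:,2]<tip+lo+8)&(np.hypot(Q[:,0]-t[0],Q[:,1]-t[1])<14)&(Q[:,2]>119)
    if k.sum()>3: print(lo,k.sum(),Q[k].mean(0).round(1),(Q[k].max(0)-Q[k].min(0)).round(1),"ymid",((Q[k].max(0)+Q[k].min(0))/2).round(1)[1])
im=c["pixels"].copy()
cv2.imwrite("pics/"+sys.argv[1],cv2.resize(im[100:350,200:460],None,fx=2.2,fy=2.2)[...,::-1])
E
python3 ins.py ins1.png
```

```text
time_s: 17.5
eef_pos: [0.5577, -0.1137, 0.2352]
tcp_rot: [0.039, 2.623, -0.015]
wrist_force: [-0.1, -0.6, -0.7]
opening: 0.0151
[  -0.6 -109.7  213.4] [-0.003 -0.006 -1.   ] [-0.4 -0.6 -0.5] 0.01507256902765112
lug 1176 ((2.1881370544433594, -104.77688598632812), (28.086315155029297, 37.32774353027344), 89.80233764648438) 115.16540630457928
0 12 [  -5.5 -110.5  139. ] [3.4 7.8 1.7] ymid -110.5
8 46 [  -5.6 -110.4  144.4] [3.9 7.7 7.5] ymid -110.4
16 49 [  -5.6 -110.5  152.3] [3.  7.4 7.8] ymid -110.4
24 54 [  -5.6 -110.2  160.1] [2.7 7.1 7.8] ymid -110.3
32 22 [  -5.8 -110.3  165.7] [2.3 6.8 3.5] ymid -110.3
```

View pics/ins1.png

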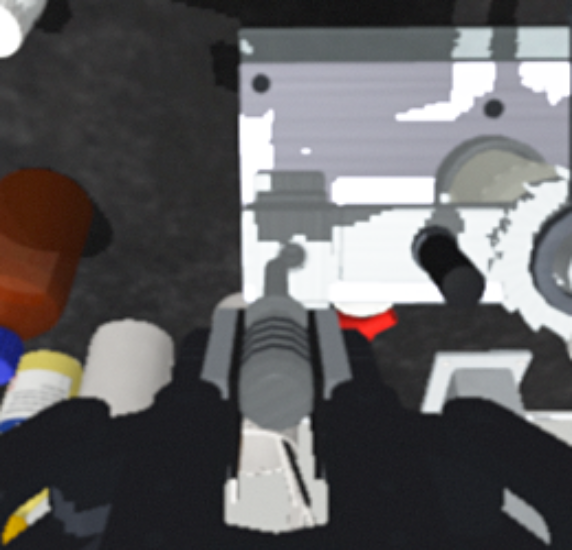

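```bash
python3 - <<'E'
from h import *
c=cam("wrist")
f=lambda P:((proj(c,[W(P)])[0]-[200,100])*2.2).round(1)
print("bore",f([0,-105,115]),"tip",f([-2.5,-110.4,132]),f([-2.5,-110.4,137]), "shaft mid",f([-2.5,-110.4,150]))
im=cv2.resize(c["pixels"][190:250,300:360],None,fx=9,fy=9,interpolation=cv2.INTER_NEAREST); cv2.imwrite("pics/ins2.png",im[...,::-1])
s=cam("side"); b=[int(x) for x in proj(s,[W([0,-105,130])])[0]]
g=cv2.cvtColor(c["pixels"],cv2.COLOR_RGB2GRAY)[196:240,312:352]
print(b); print("\n".join(" ".join(f"{v:3d}" for v in r[::1]) for r in g[6:34]))
E
```

```text
bore [292.6 252.8] tip [277.4 261.7] [277.3 266.7] shaft mid [277.1 280.9]
[314, 171]
252 251 252 251 218 138 118 124 125 124 123 125 126 125 125 125 122 123 124 124 126 125 123 123 122 123 123 125 125 123 123 121 124 127 123 122 118 120 123 140
253 250 251 253 238 148 117 123 127 123 123 122 126 125 126 124 124 123 125 124 125 122 122 121 123 122 123 127 124 125 120 123 125 125 123 117 119 118 135 202
252 250 250 253 236 149 116 123 127 125 123 124 126 126 124 123 122 122 125 123 123 122 123 122 119 120 122 122 125 124 122 121 126 125 124 119 121 116 143 219
250 249 249 251 236 148 117 122 125 121 124 125 126 125 126 123 124 122 120 119 120 121 117 114 114 115 117 121 123 123 121 123 125 126 123 119 120 117 143 220
250 249 249 251 235 147 116 122 126 123 124 124 126 126 125 126 123 121 125 144 163 167 166 161 161 163 163 147 125 120 121 122 125 126 122 119 117 119 140 220
252 250 250 252 236 145 112 120 123 122 120 123 123 124 123 122 121 119 139 207 247 248 247 246 246 246 246 213 142 118 118 122 121 125 122 118 115 114 142 222
253 250 251 252 232 145 110 115 118 116 115 118 117 12
[... 2765 characters left out ...]
 247 248 248 248 247 247 247 248 248 245 244 246 246 243 242
253 251 248 243 241 248 250 232 135  99 101 106 106 104 104 102 102 100 150 231 251 251 249 248 248 248 248 248 247 247 247 247 248 248 245 244 245 246 246 246
252 250 247 242 241 247 250 228 135  96 102 107 107 105 103 101 102 102 144 232 252 250 248 247 247 247 248 248 248 247 247 246 249 248 245 244 245 246 246 246
253 251 248 243 241 247 251 229 137  97 103 106 106 105 104 104 102  98 135 224 251 250 248 246 247 247 248 248 247 247 247 247 248 247 245 244 245 246 247 248
255 255 253 250 244 247 249 226 134  99 103 105 106 104 102 104 100  98 128 222 251 250 248 247 246 248 248 248 248 247 246 246 248 248 245 243 245 247 250 253
```

The crop shows the bore at crop (293,255) and the pin shaft's tip at about (282,258). The pin needs about +3 mm in deck x and +5 mm in deck y.

```bash
python3 -m handwheel '[[[0,-0.3,0.55,0.4,0,0,0],[0,0,0,0.4,0,0,0],[0,0,0,0,0,0,0]]]' && python3 ins.py ins3.png
```

```text
time_s: 18.02
eef_pos: [0.5645, -0.1087, 0.2304]
tcp_rot: [0.039, 2.622, -0.016]
wrist_force: [0.1, 0.3, -0.3]
opening: 0.0151
[   2.7 -104.5  205.9] [-0.002 -0.008 -1.   ] [-0.1  0.3 -0.3] 0.015083462186923826
lug 1315 ((2.3333587646484375, -104.8068618774414), (28.026493072509766, 37.67988586425781), 89.66170501708984) 115.24912929419114
0 9 [  -1.8 -105.2  131.3] [3.  7.8 1.9] ymid -105.3
8 48 [  -2.2 -105.2  136.5] [3.4 7.7 7.9] ymid -105.3
16 50 [  -2.2 -105.3  144.7] [3.1 7.4 7.3] ymid -105.3
24 52 [  -2.1 -105.4  152.5] [2.7 7.1 7.4] ymid -105.2
32 23 [  -2.3 -104.8  158. ] [1.8 6.2 3.2] ymid -104.9
```

```bash
python3 -m handwheel '[[[0,0,0,0.8,0,0,0],[0,0,0,0.8,0,0,0],[0,0,0,0.8,0,0,0],[0,0,0,0,0,0,0]]]' && python3 -c "
from h import *
s=robot.sense(); print(dk(s['eef_pos']).round(1),(D.T@s['wrist_force']).round(1),s['opening'],(D.T@R.from_rotvec(s['tcp_rot']).as_matrix()[:,2]).round(3))"
```

```text
time_s: 18.58
eef_pos: [0.5772, -0.1092, 0.2078]
tcp_rot: [0.039, 2.623, -0.016]
wrist_force: [0.5, -0.2, 0.7]
opening: 0.0151
[   2.5 -104.7  180. ] [ 0.8 -0.2  0.3] 0.015138197338765199 [-0.003 -0.007 -1.   ]
```

```bash
python3 -m handwheel '[[[0,0,0,0.8,0,0,0],[0,0,0,0.8,0,0,0],[0,0,0,0.8,0,0,0],[0,0,0,0.4,0,0,0],[0,0,0,0,0,0,0]]]' && python3 -c "
from h import *
s=robot.sense(); print(dk(s['eef_pos']).round(1),(D.T@s['wrist_force']).round(1),s['opening'],(D.T@R.from_rotvec(s['tcp_rot']).as_matrix()[:,2]).round(3))"
```

```text
time_s: 19.2
eef_pos: [0.5922, -0.1096, 0.1815]
tcp_rot: [0.04, 2.623, -0.016]
wrist_force: [-0.0, 0.5, -0.4]
opening: 0.0149
[   2.4 -104.8  149.8] [-0.2  0.5 -0.3] 0.014946930484504623 [-0.003 -0.007 -1.   ]
```

Nearly home. I'll press gently until force builds.

```bash
python3 -m handwheel '[[[0,0,0,0.3,0,0,0],[0,0,0,0.3,0,0,0],[0,0,0,0.2,0,0,0]]]' && python3 -c "
from h import *
s=robot.sense(); print(dk(s['eef_pos']).round(1),(D.T@s['wrist_force']).round(1),s['opening'])"
```

```text
time_s: 19.58
eef_pos: [0.5928, -0.1094, 0.1805]
tcp_rot: [0.032, 2.618, -0.025]
wrist_force: [-9.0, -1.4, 12.3]
opening: 0.0151
[   2.5 -104.5  148.6] [-1.6 -1.6 15.1] 0.015147722472224066
```

```bash
python3 -m handwheel '[[[0.4,0,0,0,0,0,0],[0.4,0,0,0,0,0,0],[0.4,0,0,0,0,0,0],[0.4,0,0,-3,0,0,0],[0.4,0,0,-4,0,0,0],[0.4,0,0,-4,0,0,0],[0.4,0,0,0,0,0,0]]]' && python3 - <<'E'
from h import *
import pickle
s=robot.sense(); print(s['qpos'],dk(s["eef_pos"]).round(1))
c=cam("wrist"); pickle.dump(c,open("wrist7.pkl","wb"))
Q=(cloud(c).reshape(-1,3)-m)@D*1000; g=c["z_map"].ravel()>0
k=g&(np.hypot(Q[:,0],Q[:,1]+105)<14)&(Q[:,2]>120)&(Q[:,2]<165); print("pin head top",np.percentile(Q[k],95,0).round(1)); k&=Q[:,2]>149; print(Q[k].mean(0))
k=g&(np.abs(Q[:,2]-162)<4)&(np.hypot(Q[:,0],Q[:,1])<110)&(np.hypot(Q[:,0],Q[:,1])>60); print("knob top",k.sum(),Q[k].mean(0),Q[k].min(0),Q[k].max(0))
cv2.imwrite("pics/wrist7.png",c["pixels"][...,::-1])
E
```

```text
time_s: 20.45
eef_pos: [0.5373, -0.1065, 0.2778]
tcp_rot: [0.034, 2.618, -0.024]
wrist_force: [0.2, 0.5, -0.9]
opening: 0.034
[ 0.89999575  0.72399695 -1.27824652  2.21049528  1.58600619  0.7429683
  0.13190829] [   2.8 -103.   260.7]
pin head top [  4.9 -97.6 153. ]
[  -1.11904923 -104.67887178  151.74240656]
knob top 617 [-83.35601141 -11.67362906 161.30626943] [-93.15748546 -20.74844758 158.00396905] [-74.33235983  -1.69881919 164.34510799]
```

View pics/wrist7.png

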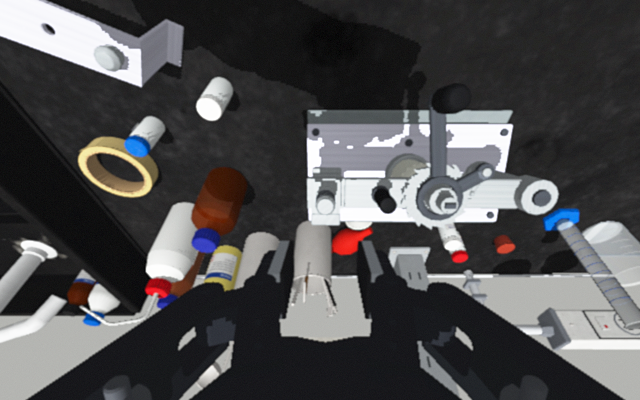

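The pin is home (head at (325,203), top at deck z 152). The knob at (450,97) is at deck (-83, -12), so the lever is at about 0.30 rad.

```bash
python3 - <<'E'
from h import *
import pickle
c=pickle.load(open("wrist7.pkl","rb")); Q=(cloud(c).reshape(-1,3)-m)@D*1000; g=c["z_map"].ravel()>0
k=g&(np.hypot(Q[:,0],Q[:,1]-95)<25); print("hinge top",np.percentile(Q[k][:,2],[50,95,99.5]))
k=g&(np.hypot(Q[:,0],Q[:,1])<60)&(Q[:,2]<175); print("spindle top",np.percentile(Q[k][:,2],[50,95,99.8]))
rows(W([-83.5,-11.7,195]),Rtool(1.5*np.pi),5)
rows(W([-83.5,-11.7,155]),Rtool(1.5*np.pi),5)
E
```

```text
hinge top [114.03981189 120.23726598 121.16228366]
spindle top [113.98910566 143.33582961 147.28935301]
n 5 shift cm [1.71 1.84 1.28] turn [-0.002 -0.    -0.   ] | 28 mm 0.1 deg  total cm [8.56 9.25 6.34]
n 5 shift cm [1.71 1.85 2.08] turn [-0.002 -0.    -0.   ] | 33 mm 0.1 deg  total cm [ 8.56  9.3  10.34]
```

```bash
python3 -m handwheel '[[[0.5,1.8,1.9,0.6,0,0,0],[0.5,1.8,1.9,0.6,0,0,0],[0.5,1.8,1.9,1.4,0,0,0],[0.5,1.8,1.9,1.4,0,0,0],[0.5,1.8,1.9,1.4,0,0,0],[0.5,0,0,0,0,0,0]]]' && python3 - <<'E'
from h import *
s=robot.sense(); print(s['qpos'],dk(s["eef_pos"]).round(1))
rows(W([-83.5,-11.7,155]),Rtool(1.5*np.pi),3)
E
```

```text
time_s: 21.25
eef_pos: [0.4901, -0.0094, 0.175]
tcp_rot: [0.045, 2.626, -0.019]
wrist_force: [-0.2, 0.9, 0.3]
opening: 0.0429
[ 0.54708112  0.94202251 -1.2481692   2.48056403  1.93502432  1.10102036
 -0.53404632] [-91.4  -7.  196.2]
n 3 shift cm [-0.27 -0.15  1.37] turn [-0.004 -0.002 -0.003] | 14 mm 0.3 deg  total cm [-0.81 -0.42  4.12]
```

```bash
python3 -m handwheel '[[[0.5,-0.5,-0.4,1.3,0,0,0],[0.5,-0.3,0,1.4,0,0,0],[0.5,0,0,1.4,0,0,0],[0.1,0,0,0,0,0,0],[0,0,0,0,0,0,0],[0,0,0,0,0,0,0]]]' 40 && cat > kn.py <<'E'
from h import *
import sys
s=robot.sense(); q=dk(s["eef_pos"]); a=np.arctan2(-q[1],-q[0]); lam=np.radians(25)-a
print("q",s['qpos'].round(2),"tcp",q.round(1),"r",np.hypot(q[0],q[1]).round(1),"lam",lam.round(3),"F",(D.T@s["wrist_force"]).round(1),"op",s["opening"].round(4))
# waypoints: chord shifts in tool axes (x=-deck x, y=+deck y)
t=float(sys.argv[1]); n=int(sys.argv[2]); p=q
for l in np.linspace(lam,t,n+1)[1:]:
    al=np.radians(25)-l; w=np.array([-85*np.cos(al),-85*np.sin(al),155]); d=w-p; print([round(-d[0]/10,2),round(d[1]/10,2),round(-d[2]/10,2)],end=" "); p=w
print()
E
python3 kn.py 1.85 10
```

```text
time_s: 22.0
eef_pos: [0.5208, -0.0177, 0.1414]
tcp_rot: [0.052, 2.624, -0.022]
wrist_force: [0.9, 0.1, -3.7]
opening: 0.0198Traceback (most recent call last):
  File "kn.py", line 4, in <module>
    print("q",s['qpos'].round(2),"tcp",q.round(1),"r",np.hypot(q[0],q[1]).round(1),"lam",lam.round(3),"F",(D.T@s["wrist_force"]).round(1),"op",s["opening"].round(4))
                                                                                                                                               ^^^^^^^^^^^^^^^^^^
AttributeError: 'float' object has no attribute 'round'
```

```bash
sed -i 's/s\["opening"\].round(4)/s["opening"]/' kn.py; python3 kn.py 1.85 10
```

```text
q [ 0.55  1.03 -1.19  2.41  2.01  1.12 -0.49] tcp [-81.3 -14.5 151.6] r 82.6 lam 0.26 F [-1.   0.1 -3.7] op 0.01976930382435357
[np.float64(0.37), np.float64(1.3), np.float64(-0.34)] [np.float64(-0.08), np.float64(1.35), np.float64(-0.0)] [np.float64(-0.3), np.float64(1.32), np.float64(-0.0)] [np.float64(-0.5), np.float64(1.25), np.float64(-0.0)] [np.float64(-0.69), np.float64(1.16), np.float64(-0.0)] [np.float64(-0.87), np.float64(1.03), np.float64(-0.0)] [np.float64(-1.02), np.float64(0.88), np.float64(-0.0)] [np.float64(-1.15), np.float64(0.71), np.float64(-0.0)] [np.float64(-1.25), np.float64(0.52), np.float64(-0.0)] [np.float64(-1.31), np.float64(0.32), np.float64(-0.0)]
```

```bash
sed -i 's/,155\]/,152]/' kn.py; sed -i 's/print(\[round(-d\[0\]\/10,2),round(d\[1\]\/10,2),round(-d\[2\]\/10,2)\],end=" ")/print((d*[-.1,.1,-.1]).round(2).tolist(),end=" ")/' kn.py; python3 -m handwheel '[[[0,0.2,1.3,0,0,0,0],[0,-0.1,1.35,0,0,0,0],[0,-0.3,1.35,0,0,0,0],[0,-0.5,1.3,0,0,0,0],[0,-0.7,1.2,0,0,0,0]]]'; python3 kn.py 1.85 6
```

```text
time_s: 22.62
eef_pos: [0.5356, 0.049, 0.1488]
tcp_rot: [0.052, 2.624, -0.029]
wrist_force: [-0.9, -5.2, 5.2]
opening: 0.0195
q [ 0.39  1.03 -1.21  2.35  1.92  1.17 -0.54] tcp [-66.1  52.5 151.4] r 84.4 lam 1.108 F [ 1.9 -5.3  4.9] op 0.019486909426660162
[-0.66, 0.82, -0.06] [-0.79, 0.69, -0.0] [-0.87, 0.59, -0.0] [-0.94, 0.47, -0.0] [-0.99, 0.35, -0.0] [-1.03, 0.23, -0.0]
```

Smooth, with the force in the expected range. Finishing the stroke.

```bash
python3 -m handwheel '[[[0,-0.8,0.9,0,0,0,0],[0,-0.9,0.75,0,0,0,0],[0,-1,0.65,0,0,0,0],[0,-1,0.5,0,0,0,0],[0,-1,0.35,0,0,0,0],[0,-1.1,0.2,0,0,0,0]]]'; python3 kn.py 1.85 2; python3 kn.py 0.05 10
```

```text
time_s: 23.38
eef_pos: [0.5885, 0.0813, 0.1788]
tcp_rot: [0.052, 2.627, -0.036]
wrist_force: [-10.7, -4.6, 2.1]
opening: 0.0194
q [ 0.35  0.98 -1.2   2.17  1.79  1.1  -0.36] tcp [ -5.9  86.  151.5] r 86.2 lam 1.938 F [-8.2 -4.8  7.1] op 0.0193795990034821
[0.36, -0.15, -0.05] [0.37, -0.05, -0.0] 
q [ 0.35  0.98 -1.2   2.17  1.79  1.1  -0.36] tcp [ -5.9  86.  151.5] r 86.2 lam 1.938 F [-8.2 -4.8  7.1] op 0.0193795990034821
[1.57, -0.38, -0.05] [1.5, -0.55, -0.0] [1.37, -0.83, -0.0] [1.19, -1.07, -0.0] [0.97, -1.27, -0.0] [0.72, -1.43, -0.0] [0.43, -1.54, -0.0] [0.14, -1.6, -0.0] [-0.16, -1.59, -0.0] [-0.46, -1.53, -0.0]
```

```bash
python3 -m handwheel '[[[0,1.5,-0.35,0,0,0,0],[0,1.5,-0.55,0,0,0,0],[0,1.4,-0.85,0,0,0,0],[0,1.2,-1.1,0,0,0,0],[0,1,-1.3,0,0,0,0],[0,0.7,-1.45,0,0,0,0],[0,0.4,-1.55,0,0,0,0]]]'; python3 kn.py 0.03 4
```

```text
time_s: 24.25
eef_pos: [0.5215, 0.0159, 0.1414]
tcp_rot: [0.055, 2.623, -0.018]
wrist_force: [2.7, 0.9, -5.6]
opening: 0.0196
q [ 0.46  1.04 -1.2   2.41  1.99  1.16 -0.55] tcp [-81.4  19.1 151.7] r 83.6 lam 0.667 F [-0.5  0.9 -6.2] op 0.019623695936514227
[0.34, -1.3, -0.03] [-0.01, -1.35, -0.0] [-0.23, -1.33, -0.0] [-0.43, -1.28, -0.0]
```

```bash
python3 -m handwheel '[[[0,0.25,-1.3,0,0,0,0],[0,0,-1.4,0,0,0,0],[0,-0.25,-1.4,0,0,0,0],[0,-0.45,-1.3,0,0,0,0],[0,-0.1,-0.2,0,0,0,0]]]'; python3 kn.py 1.87 11
```

```text
time_s: 24.88
eef_pos: [0.5263, -0.0396, 0.1452]
tcp_rot: [0.054, 2.619, 0.002]
wrist_force: [1.9, 12.1, -15.4]
opening: 0.0195
q [ 0.63  1.02 -1.19  2.4   2.03  1.05 -0.43] tcp [-74.2 -36.3 151.9] r 82.6 lam -0.019 F [ -6.2  12.2 -14.2] op 0.019501767933975393
[0.74, 1.25, -0.01] [0.29, 1.43, -0.0] [0.04, 1.46, -0.0] [-0.21, 1.44, -0.0] [-0.46, 1.38, -0.0] [-0.69, 1.29, -0.0] [-0.89, 1.15, -0.0] [-1.08, 0.98, -0.0] [-1.23, 0.78, -0.0] [-1.35, 0.56, -0.0] [-1.42, 0.32, -0.0]
```

```bash
python3 -m handwheel '[[[0,0.6,1.25,0,0,0,0],[0,0.3,1.45,0,0,0,0],[0,0.05,1.5,0,0,0,0],[0,-0.2,1.45,0,0,0,0],[0,-0.45,1.4,0,0,0,0],[0,-0.7,1.3,0,0,0,0]]]'; python3 kn.py 1.87 6
```

```text
time_s: 25.62
eef_pos: [0.5281, 0.0341, 0.1449]
tcp_rot: [0.066, 2.63, -0.02]
wrist_force: [-4.0, -0.3, -3.8]
opening: 0.0195
q [ 0.42  1.03 -1.2   2.38  1.94  1.16 -0.55] tcp [-74.3  37.5 151.6] r 83.2 lam 0.904 F [-5.3 -0.4 -1.3] op 0.019453674451194357
[-0.55, 1.25, -0.04] [-0.89, 1.04, -0.0] [-1.05, 0.88, -0.0] [-1.17, 0.7, -0.0] [-1.27, 0.51, -0.0] [-1.34, 0.3, -0.0]
```

```bash
python3 -m handwheel '[[[0,-0.55,1.2,0,0,0,0],[0,-0.9,1,0,0,0,0],[0,-1,0.85,0,0,0,0],[0,-1.2,0.75,0,0,0,0],[0,-1.2,0.55,0,0,0,0],[0,-1.3,0.35,0,0,0,0]]]'; python3 kn.py 1.87 2
```

```text
time_s: 26.38
eef_pos: [0.5866, 0.0808, 0.1779]
tcp_rot: [0.063, 2.629, -0.022]
wrist_force: [-4.2, -3.6, 0.4]
opening: 0.0193
q [ 0.36  0.98 -1.2   2.17  1.79  1.09 -0.37] tcp [ -8.   85.5 151.6] r 85.9 lam 1.913 F [-3.4 -3.7  2.3] op 0.01934865172988851
[0.18, -0.11, -0.04] [0.18, -0.02, -0.0]
```

```bash
python3 -m handwheel '[[[0,1.5,-0.35,0,0,0,0],[0,1.5,-0.55,0,0,0,0],[0,1.4,-0.85,0,0,0,0],[0,1.2,-1.1,0,0,0,0],[0,1,-1.3,0,0,0,0],[0,0.7,-1.45,0,0,0,0],[0,0.4,-1.5,0,0,0,0],[0,0.25,-1.35,0,0,0,0],[0,0,-1.4,0,0,0,0],[0,-0.25,-1.4,0,0,0,0],[0,-0.45,-1.3,0,0,0,0]]]'; python3 kn.py 1.87 11
```

```text
time_s: 27.75
eef_pos: [0.5265, -0.0406, 0.1456]
tcp_rot: [0.07, 2.609, 0.0]
wrist_force: [2.3, 28.4, -25.3]
opening: 0.0196
q [ 0.62  1.02 -1.18  2.4   2.05  1.06 -0.45] tcp [-73.8 -37.3 152.1] r 82.7 lam -0.032 F [-11.2  28.4 -22.8] op 0.0196484319780151
[0.75, 1.26, 0.01] [0.3, 1.44, -0.0] [0.05, 1.47, -0.0] [-0.2, 1.45, -0.0] [-0.45, 1.4, -0.0] [-0.68, 1.3, -0.0] [-0.89, 1.16, -0.0] [-1.08, 0.99, -0.0] [-1.24, 0.79, -0.0] [-1.35, 0.57, -0.0] [-1.43, 0.33, -0.0]
```

```bash
python3 -m handwheel '[[[0,0.6,1.25,0,0,0,0],[0,0.3,1.45,0,0,0,0],[0,0.05,1.5,0,0,0,0],[0,-0.2,1.4,0,0,0,0]]]'; python3 kn.py 1.87 8;  python3 -m handwheel '[[[0,-0.45,1,0,0,0,0],[0,-0.4,0.8,0,0,0,0]]]'; python3 kn.py 1.87 8
```

```text
time_s: 28.25
eef_pos: [0.5206, 0.0066, 0.141]
tcp_rot: [0.085, 2.612, -0.022]
wrist_force: [-5.0, -1.1, -2.6]
opening: 0.0195
q [ 0.48  1.04 -1.19  2.42  2.    1.17 -0.58] tcp [-82.1   9.8 151.6] r 82.7 lam 0.555 F [-5.6 -1.2  0.2] op 0.01946943715952487
[-0.05, 1.39, -0.04] [-0.5, 1.3, -0.0] [-0.7, 1.2, -0.0] [-0.89, 1.07, -0.0] [-1.06, 0.91, -0.0] [-1.19, 0.73, -0.0] [-1.29, 0.52, -0.0] [-1.36, 0.3, -0.0] 
time_s: 28.5
eef_pos: [0.5241, 0.0231, 0.1428]
tcp_rot: [0.081, 2.623, -0.027]
wrist_force: [-5.4, -1.2, -4.1]
opening: 0.0196
q [ 0.44  1.03 -1.19  2.4   1.97  1.17 -0.57] tcp [-78.6  26.3 151.7] r 82.8 lam 0.76 F [-6.7 -1.3 -0.8] op 0.01955518195636327
[-0.25, 1.16, -0.03] [-0.6, 1.02, -0.0] [-0.73, 0.92, -0.0] [-0.85, 0.81, -0.0] [-0.96, 0.69, -0.0] [-1.04, 0.55, -0.0] [-1.11, 0.4, -0.0] [-1.15, 0.24, -0.0]
```

```bash
python3 -m handwheel '[[[0,-0.4,1,0,0,0,0],[0,-0.6,1,0,0,0,0],[0,-0.7,0.9,0,0,0,0]]]'; python3 kn.py 1.87 6;  python3 -m handwheel '[[[0,-0.85,0.8,0,0,0,0],[0,-0.9,0.7,0,0,0,0]]]'; python3 kn.py 1.87 4
```

```text
time_s: 28.88
eef_pos: [0.5326, 0.0436, 0.1468]
tcp_rot: [0.08, 2.64, -0.052]
wrist_force: [-16.3, -10.6, 0.5]
opening: 0.0194
q [ 0.38  1.02 -1.19  2.35  1.9   1.16 -0.55] tcp [-69.6  47.1 151.2] r 84.0 lam 1.031 F [-13.6 -11.    8.4] op 0.019398379071922794
[-0.65, 0.99, -0.08] [-0.86, 0.82, -0.0] [-0.96, 0.7, -0.0] [-1.05, 0.56, -0.0] [-1.12, 0.4, -0.0] [-1.16, 0.24, -0.0] 
time_s: 29.12
eef_pos: [0.5348, 0.0466, 0.1477]
tcp_rot: [0.079, 2.668, -0.084]
wrist_force: [-23.7, -10.9, 0.6]
opening: 0.0195
q [ 0.37  1.   -1.18  2.31  1.84  1.15 -0.5 ] tcp [-67.3  50.1 150.8] r 83.9 lam 1.076 F [-20.  -11.4  12.2] op 0.019547161324000886
[-1.05, 1.31, -0.12] [-1.36, 1.0, -0.0] [-1.53, 0.71, -0.0] [-1.64, 0.39, -0.0]
```

The wheel has stopped hard at lever 1.05 rad (force up to 23 N, no more motion). Returning loosely to the front stop.

```bash
python3 -m handwheel '[[[0,0.7,-1,0,0,0,0],[0,0.65,-1.2,0,0,0,0],[0,0.45,-1.3,0,0,0,0],[0,0.2,-1.35,0,0,0,0],[0,0.1,-1.4,0,0,0,0]]]'; python3 kn.py 0.06 4
```

```text
time_s: 29.75
eef_pos: [0.5204, -0.0146, 0.1414]
tcp_rot: [0.083, 2.654, -0.081]
wrist_force: [8.4, 0.7, -11.4]
opening: 0.0195
q [ 0.5   1.01 -1.17  2.39  1.94  1.12 -0.49] tcp [-81.7 -11.4 151.8] r 82.5 lam 0.297 F [  1.6   0.9 -14.1] op 0.01945389719495318
[0.16, -0.53, -0.02] [-0.11, -0.49, -0.0] [-0.14, -0.48, -0.0] [-0.17, -0.47, -0.0]
```

```bash
python3 -m handwheel '[[[0,0,-0.8,0,0,0,0],[0,-0.15,-0.8,0,0,0,0],[0,-0.2,-0.6,0,0,0,0],[0,-0.15,-0.4,0,0,0,0],[0,0,0,0,0,0,0]]]'; python3 kn.py 0.06 1
```

```text
time_s: 30.38
eef_pos: [0.5264, -0.0381, 0.1451]
tcp_rot: [0.082, 2.651, -0.068]
wrist_force: [3.0, 0.6, -10.7]
opening: 0.0198
q [ 0.57  1.   -1.17  2.37  1.95  1.07 -0.42] tcp [-74.2 -34.8 151.8] r 82.0 lam -0.002 F [ -2.8   0.7 -10.8] op 0.019806449876579334
[0.48, 0.36, -0.02]
```

```bash
python3 -m handwheel '[[[0.45,0,0,0,0,0,0],[0.45,0,0,0,0,0,0],[0.45,0,0,0,0,0,0],[0.45,0,0,-2.5,0,0,0],[0.45,0,0,-4,0,0,0],[0.45,0.5,0,-4,0,0,0],[0.45,0.5,0,-4,0,0,0],[0.45,0,0,0,0,0,0]]]'; python3 - <<'E'
from h import *
c=cam("wrist"); Q=(cloud(c).reshape(-1,3)-m)@D*1000; g=c["z_map"].ravel()>0
k=g&(np.abs(Q[:,2]-162)<4)&(np.hypot(Q[:,0],Q[:,1])<110)&(np.hypot(Q[:,0],Q[:,1])>60); print("knob",k.sum(),Q[k].mean(0) if k.any() else "")
if k.any(): q=Q[k].mean(0); print("lam",np.radians(25)-np.arctan2(-q[1],-q[0]))
k=g&(np.hypot(Q[:,0],Q[:,1]+105)<14)&(Q[:,2]>148)&(Q[:,2]<165); print("pin top",k.sum(),Q[k].mean(0) if k.any() else "")
k=g&(np.hypot(Q[:,0],Q[:,1])<9)&(Q[:,2]<175); print("spindle top",np.percentile(Q[k][:,2],98) if k.any() else "")
cv2.imwrite("pics/final.png",c["pixels"][...,::-1]); s=robot.sense(); print(s["wrist_force"],dk(s["eef_pos"]))
a=cam("scene"); cv2.imwrite("pics/final2.png",cv2.resize(a["pixels"][165:355,235:415],None,fx=3,fy=3)[...,::-1])
E
```

```text
time_s: 31.38
eef_pos: [0.4477, -0.0297, 0.274]
tcp_rot: [0.082, 2.644, -0.083]
wrist_force: [0.9, -0.4, 0.2]
opening: 0.0382
knob 313 [-77.33023328 -35.30677932 161.33155593]
lam 0.008026995889069632
pin top 0 
spindle top 137.91447410995713
[-0.29217894  0.36399737 -0.19402086] [-78.62859187 -28.51777399 301.6841532 ]
```

View pics/final.png

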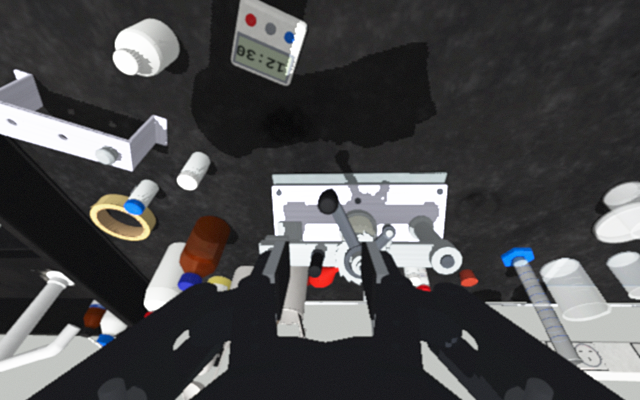

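The wrist view shows the lever at its front position (knob (328,202), depth gives 0.01 rad), with the arm across the deck; the finger hides the pin. I'll check the pin by depth from the fixed cameras.

```bash
python3 - <<'E'
from h import *
for n in ("scene","side"):
    c=cam(n); Q=(cloud(c).reshape(-1,3)-m)@D*1000; g=c["z_map"].ravel()>0
    k=g&(np.hypot(Q[:,0],Q[:,1]+105)<18)&(Q[:,2]>122)&(Q[:,2]<175); print(n,k.sum(),Q[k].mean(0).round(1),Q[k].max(0).round(1))
    k=g&(np.hypot(Q[:,0],Q[:,1]+52)<18)&(Q[:,2]>122)&(Q[:,2]<155); print(" post",k.sum(),Q[k].mean(0).round(1) if k.any() else "")
    k=g&(np.hypot(Q[:,0],Q[:,1])<35)&(Q[:,2]>30)&(Q[:,2]<75); print(" vessel",k.sum(),Q[k].mean(0).round(1) if k.any() else "")
E
```

```text
scene 73 [  -0.6 -110.3  141.6] [  8.2 -99.  154.8]
 post 53 [  0.8 -56.5 138. ]
 vessel 95 [-12.9 -13.7  53.3]
side 34 [ -0.5 -98.1 140.2] [  7.7 -91.6 153.6]
 post 28 [ 1.000e-01 -4.710e+01  1.353e+02]
 vessel 29 [-4.5  8.2 54.8]
```

```bash
python3 -c "
from rig import robot
print(robot.sense()['time_s'], robot.sign_off())"
```

```text
the job is handed in; nothing more can be done
31.575 None
```

I closed the clamp, pinned it and tightened it, then let go and handed the job in at 31.6 s. It reports no verdict, and some end conditions I could only check indirectly.

**What was done**
- **Arm:** I swung it by its post into the fork until it met the stop, with about 18 N at contact.
- **Pin:** I pushed the long pin home through the fork and the arm's end. It seated at 15 N, at the height calculated for fully home.
- **Ratchet:** I worked the handle through three strokes. On the third the wheel stopped hard at lever 1.05 rad, with about 23 N and no more motion.
- **Finish:** I led the handle loosely back to the front stop, opened the gripper and retreated about 15 cm.

**Last checks**
- **Lever:** it is at about 0.01 rad.
- **Pin:** its head top is at deck z of about 153–155 mm (152 is home), and its axis is near y = -104 mm.
- **Post:** it is at deck (0, -52), so the arm is closed.
- **Spindle:** its top is about 9 mm lower than before tightening; the first reading took in nearby parts, so this is rough.
- **Robot:** the wrist force is about 0.

**Checked only indirectly, or not at all**
- **Pad force and wheel angle:** I could not read either directly; I inferred them from the hard stop and the spindle's drop.
- **Vessel:** I only checked roughly that it still stands over the cup; I did not measure the 6 mm limit.
- **Other things on the bench:** the last wrist picture showed nothing obviously shifted, but I did not measure them.
- **Failed checks:** the last wrist view could not see the pin because a finger hid it, so I used the fixed cameras. The final scene picture was refused by the 12-picture limit.

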